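Restock the covered bottle lane and shut its gate

ROBOT

A 6-joint arm with a two-finger parallel gripper is mounted at the origin on a cart in front of the work surface, level with it; the furniture and walls round the work are solid. World frame = base frame: x ahead of the robot, y to its left, z up, the work surface at z = 0. Lengths are in mm, angles in rad, forces in N, time in s.
With the tool pointing down it reaches from about 350 to 975 mm from the base axis. Payload 7.1 kg.
Tool frame: the origin (TCP) lies between the finger pads; the fingertips stand 14 mm ahead of it and the grasp point (between the pads) lies 5 mm behind it; z points along the fingers, y is the line along which they close (so a half turn about z gives the same grasp; the last joint's range is limited). The gripper opens to 88 mm and grips with 3 to 60 N. Pads are 20 mm wide; open, the fingers measure 115 mm over their backs; the gripper's body (75 mm by 178 mm) begins 61 mm behind the grasp point.
Start: joints at [-1.201, 0.423, 1.63, -0, 1.089, -0.019], TCP at [236.94, -578.329, 236.675] pointing down, gripper open.
Joint ranges: [-3, 3], [-0.9, 2.11], [0.09, 2.58], [-1.31, 4.45], [0.11, 2.69], [-2.54, 2.54]. Speed limits (rad/s): [2.39, 2.39, 3.01, 3.14, 3.14, 3.14].

INTERFACE

Orientations are given as a rotation vector (axis times angle).
In Python, from workcell import ctrl gives the robot as it stands. The module is installed in compiled form; this text tells all that it offers.
- The arm moves only by the tool servo_tool, never from a script. Its argument "plan" is a list of rows, each a list of 3 entries, a list of its own where there are three numbers: the closure, from 0 (fully open) to 1 (shut), then the shift along the world's x, y, z in mm, then the turn about the world's z in degrees. In form: [[hand, [x, y, z], yaw], ...]. A call has 1 to 10 rows; each row is the pose to reach, as a shift and turn from the pose commanded when the call began; what a row does not reach only later rows make up. A row lasts 1/12 s, in which the tool goes at most 41.7 mm and 7.16 degrees, less where a joint would pass 70% of its speed; a pose out of reach is approached as far as the arm can. A call with a gripper value outside its range is refused whole. The fingers move at their own pace and stop on an object; the grip force is fixed at half the most. Time passes only in rows, so rows that repeat a pose let the fingers close. It gives the time, the measured TCP pose, the force, the opening and the grip force at its end, in the units of the state.
- ctrl.get_obs(): the state, without advancing time (a new reading comes with each control period).
- ctrl.get_image(name): name is "side" or "top" or "wrist"; returns the picture (480x640x3 uint8, blue, green, red); there is no depth.
- ctrl.camera_info(name): a dict with "fovy" (degrees; the focal length in pixels is half the picture's height over the tangent of half this angle, whatever the lens; pixels are square), "cx", "cy" (the principal point, pixels), "k1" (the pictures are not rectified: a ray, as slopes to the right and down, at radius r is drawn at 1 + k1 r^2 times it, then the intrinsics apply), "rvec" (rotation vector, rad) and "tvec" (3), from world to camera coordinates, as OpenCV has them; the wrist camera has in their place "T_tool_cam" (4x4, takes a point from camera to tool coordinates, whose origin is the TCP and whose axes are the flange's). Camera axes: x right, y down, z forward; pixel columns grow to the right and rows downward; lengths in mm; the calibration is good to about 2 mm. A picture is of the moment at which its call begins: read the wrist's pose just before it. camera_info takes no time and is no camera call.
- ctrl.close_job(): hands the job in; it is judged then, once.
The state is a dict: "t": time; "qpos": joint angles; "qvel": joint speeds; "joint_torque": joint torques, N m; "ee_pos": TCP position; "orientation": TCP orientation; "ft_force": force on the tool from outside, world axes, zero at the start; "moment": the same for the moment, N m; "width": finger opening in mm; "grasp_force": force on a finger pad.
Only numpy, scipy, OpenCV 4.12 (cv2) and the standard library are available. Lean on these libraries where they do the work, as an engineer would, in place of code of your own. Each camera call takes 0.05 s, during which the arm holds its last target. There are 200 camera calls.

TASK

Restock the covered bottle rack on the counter: stand the fallen bottle upright, and file it and the other loose bottle of the same kind into the rack's lane, behind the one already in there, pushing the row back under the clear roof until all three stand upright inside the mouth (which of the two goes in first does not matter). Then swing the steel gate shut across the mouth behind them. Do not knock over the bottles that are standing, and leave the other things on the counter where they are.

Things in the scene. Friction and masses are not known exactly. Their poses are not given: they have to be found in the camera images.
- rack: fixed rack with one straight lane; 2 mm slippery floor strip (friction 0.25) from x = -84 mm. Origin on the counter in the middle of the lane's mouth (where the gate shuts); x points into the lane, y across it, z up. Rails 35 mm high, inner faces at y = +-32 mm, outer +-38 mm (flanges to +-54 mm), run from x = -84 mm to the back wall.
- rack_roof (a point): middle of the front edge of the clear roof, on its underside: x = 72, y = 0, z = 152 mm of the rack. From here to the back wall the lane is a tunnel with clear side panels (roof top at 157 mm), so bottles can only be slid in; nearer than this the lane is open above
- rack_back (a point): foot of the back wall's inner face: x = 174, y = 0, z = 0 mm of the rack; three bottles in file take 168 of the 174 mm between mouth and back wall
- gate (a joint): angle of the steel gate bar about its upright hinge, at x = -4, y = -46 mm of the rack. 0 = shut: the bar lies across the mouth along +y, inner face at x = 0. Growing values swing it outwards (1.57 = along the rack's -x, 2.3 = stop). Stays where left, light friction (0.02 N m). Bar 8 mm thick, 94 mm long from the hinge, 39 to 59 mm above the counter, over the rails
- gate_tip (a point): free end of the gate bar, 94 mm from the hinge axis, at 49 mm height (a small black rubber roller of 12 mm). A fixed black box 68 mm high stands beyond the rack, its near face 547 mm from the robot in x
- bottle_inside: white bottle, a cylinder of 56 mm diameter up to 120 mm, narrower cap to 146 mm (grip below 120 mm), about 0.2 kg; origin at the centre of its underside, z axis up through the cap; the one that already stands in the rack, under the roof
- bottle_fallen: white bottle, a cylinder of 56 mm diameter up to 120 mm, narrower cap to 146 mm (grip below 120 mm), about 0.2 kg; origin at the centre of its underside, z axis up through the cap; this one lies at the right of the rack, cap roughly toward the rack, its z axis level, and it can roll. Lifted by a 3 N pinch at 108 mm it swings most of the way upright between the pads; a firmer grip holds it stiff
- bottle_standing: white bottle, a cylinder of 56 mm diameter up to 120 mm, narrower cap to 146 mm (grip below 120 mm), about 0.2 kg; origin at the centre of its underside, z axis up through the cap; this one stands on the counter at the left of the rack. The raised side counter (top at 229 mm) begins at y = 488 mm
- cream_pot: bystander: round cream pot, 68 mm wide, 43 mm high; origin at the centre of its underside
- paper_roll: bystander: white roll standing on end, 67 mm wide, 70 mm high; origin at the centre of its underside
- minute_timer: bystander: round white wind-up timer, 55 mm wide, 35 mm high; origin at the centre of its underside
Things that resemble listed ones, but are neither listed nor needed, are in the scene too. Leave any orange or purple look-alike of the bottle_standing alone.

How it is judged:
By the outcome, as a careful person would: the job done as asked, in the order asked, and still so for the second after the job is handed in, with the robot touching nothing.
It also fails if it takes over 72 s, if anything falls off the work surface, if the arm or the gripper's body presses on something with over 40 N, if the wrist force passes 120 N, or if a joint passes its speed limit or range.

## Working session

There is one attempt and no reset: what is moved stays moved. The work goes in short steps, Python scripts to look and compute and a tool call to move; the robot and the scene stay as the last step left them, time stands still between calls to the robot, and variables do not carry over. Pictures are saved under pics/ and viewed, at most 10 in all, crops included, and the job is handed in when it is done.

Besides the shell and the picture viewer there is one more tool, called after "Call:" as a command line: name --argument value ..., lists and objects as JSON in quotes. servo_tool: Moves the arm, as the interface text tells. Its arguments: {"type":"object","properties":{"plan":{"type":"array"}},"required":["plan"]}

```bash
mkdir -p pics
cat > h.py <<'E'
import numpy as np,cv2
from scipy.spatial.transform import Rotation as R
from workcell import ctrl
def cam(n,obs=None):
    c=ctrl.camera_info(n); f=240/np.tan(np.radians(c["fovy"])/2)
    if "rvec" in c:
        M=R.from_rotvec(np.ravel(c["rvec"])).as_matrix(); t=np.ravel(c["tvec"])
    else:
        o=obs or ctrl.get_obs(); T=np.eye(4);T[:3,:3]=R.from_rotvec(o["orientation"]).as_matrix();T[:3,3]=o["ee_pos"]
        W=np.linalg.inv(T@np.array(c["T_tool_cam"])); M=W[:3,:3];t=W[:3,3]
    return c,f,M,t
def proj(n,P,obs=None):
    c,f,M,t=cam(n,obs); p=np.atleast_2d(P)@M.T+t; s=p[:,:2]/p[:,2:]; r2=(s**2).sum(1,keepdims=True)
    return s*(1+c["k1"]*r2)*f+[c["cx"],c["cy"]]
def ray(n,px,z,obs=None):
    c,f,M,t=cam(n,obs); d=(np.atleast_2d(px)-[c["cx"],c["cy"]])/f; s=d.copy()
    for _ in range(20): s=d/(1+c["k1"]*(s**2).sum(1,keepdims=True))
    D=np.c_[s,np.ones(len(s))]@M; o=-M.T@t
    return o+D*((z-o[2])/D[:,2])[:,None]
E
python3 - <<'E'
from h import *
for n in("side","top"):
    cv2.imwrite(f"pics/{n}0.png",ctrl.get_image(n)); c,f,M,t=cam(n); print(n,f,c["k1"],-M.T@t,M[2])
o=ctrl.get_obs();print(o["orientation"],o["ee_pos"],o["width"],o["t"],o["ft_force"])
E
```

```text
side 537.2873599196845 -0.03613451852322276 [ 100.2511882  -610.21746223 1462.11744134] [ 0.2711781   0.39825089 -0.87627545]
top 454.16128884339815 -0.024964346040598856 [ 262.12629047  -20.04907341 1254.52709828] [ 0.2463893   0.01500468 -0.96905478]
[-3.08109215e+00 -6.06681488e-01  3.94209894e-04] [ 236.78331053 -577.9033082   235.98542204] 87.72225876932636 0.1 [-0.46357161 -0.09285225  0.44050558]
```

View pics/top0.png

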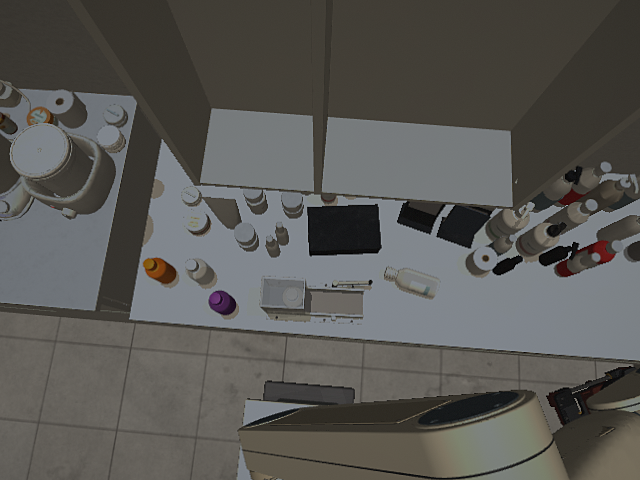

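View pics/side0.png

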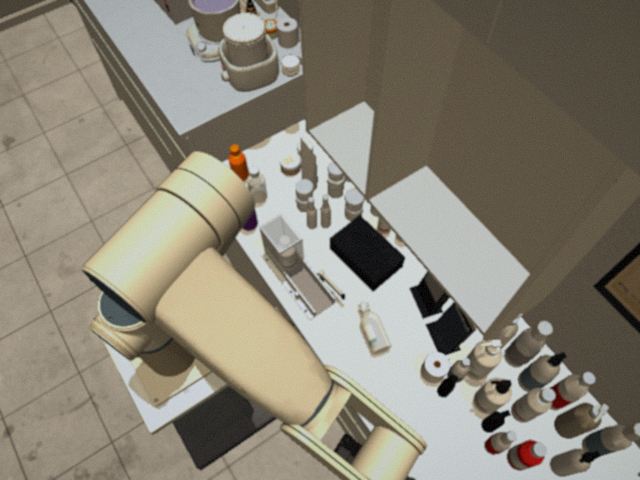

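Top view: the lane runs left, along world +y. Its roofed part is at about (285,295), its open part at (338,302) and the gate bar at about (352,284). The white fallen bottle is at (412,282) with its cap to the left. Standing bottles of this shape are white (199,270), orange (157,270) and purple (221,301). The white one is the one meant, since it is the same colour and kind. I'll enlarge to confirm.

Run:
```python
from h import *
im=cv2.imread("pics/top0.png")[235:335,140:450]
a=cv2.resize(im[:,:155],None,fx=5,fy=5,interpolation=cv2.INTER_CUBIC);b=cv2.resize(im[:,110:],None,fx=4,fy=4,interpolation=cv2.INTER_CUBIC)
im=cv2.imread("pics/top0.png")
cv2.imwrite("pics/c1.png",cv2.resize(im[250:330,250:450],None,fx=4,fy=4,interpolation=cv2.INTER_CUBIC))
cv2.imwrite("pics/c2.png",cv2.resize(im[180:320,140:320],None,fx=4.2,fy=4.2,interpolation=cv2.INTER_CUBIC))
```

```text
(no output)
```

View pics/c1.png

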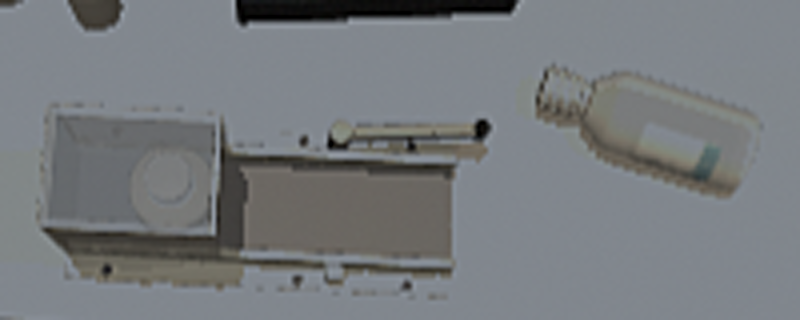

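View pics/c2.png

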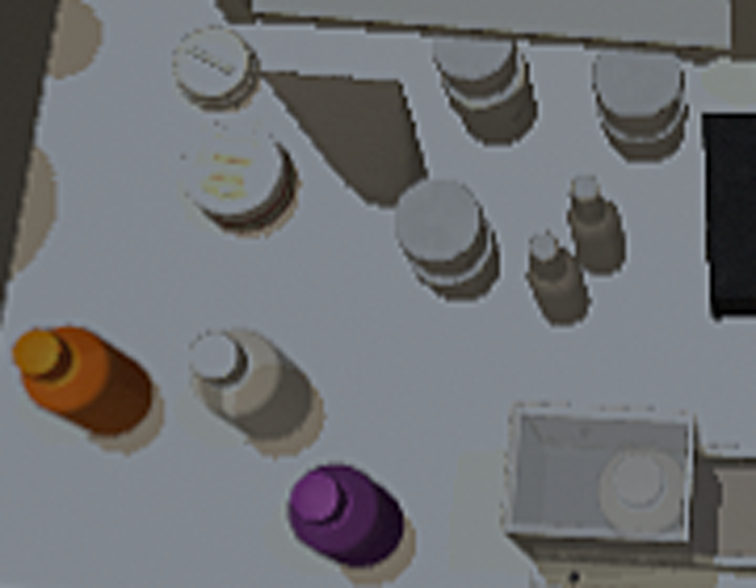

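The crops confirm it. The white standing bottle has its cap at (192,265), between the orange and purple ones. The gate hinge is at (335,283) with the tip at (370,282), so the gate is open along the right rail. The fallen bottle has its cap at (385,273) and its base at (437,289).

```bash
cat >> h.py <<'E'
def rk(p,q):
    q=np.asarray(q,float);P=np.atleast_2d(np.asarray(p,float));c,s=np.cos(q[2]),np.sin(q[2])
    return np.c_[q[0]+c*P[:,0]-s*P[:,1],q[1]+s*P[:,0]+c*P[:,1],P[:,2]]
E
python3 - <<'E'
from h import *
from scipy.optimize import least_squares
m=[[-4,-46,59],[72,-38,157],[72,38,157],[178,-38,157],[178,38,157],[-84,32,35],[-84,-32,2]]
px=np.array([[335,283.2],[304.8,279.8],[303,309],[263,276.8],[260.3,306.5],[363,315.75],[363.2,291.2]])
s=least_squares(lambda q:(proj("top",rk(m,[q[0],q[1],q[2]]))-px).ravel(),[420,0,1.57],x_scale=[10,10,.1],loss="soft_l1")
print(s.x,np.degrees(s.x[2]));print((proj("top",rk(m,s.x))-px).round(1).tolist())
print("tip",ray("top",[[370.5,282]],49),"hinge",rk([-4,-46,0],s.x))
print("stand cap",ray("top",[[191.7,265]],146))
print("inside cap",ray("top",[[250+166/4,250+174/4]],146), rk([100,0,0],s.x))
print("fallen",ray("top",[[385,273],[437,289]],28))
print("purple cap",ray("top",[[140+318/4.2,180+495/4.2]],146),"orange",ray("top",[[140+38/4.2,180+352/4.2]],146))
# side check of the fallen and stand
print("side rack pts",proj("side",rk(m,s.x)).round(0).tolist())
im=cv2.imread("pics/side0.png");cv2.imwrite("pics/c3.png",cv2.resize(im[150:360,200:400],None,fx=2.8,fy=2.8,interpolation=cv2.INTER_CUBIC))
E
```

```text
[419.38575754 -51.21945539   1.60200393] 91.7880640811894
[[-0.0, 0.1], [0.7, -1.5], [0.7, 0.4], [-0.7, -0.6], [-0.5, 0.7], [0.4, -0.7], [-0.4, 1.9]]
tip [[ 478.33211052 -148.95723066   49.        ]] hinge [[465.48816949 -53.78219087   0.        ]]
stand cap [[467.37204903 307.8903962  146.        ]]
inside cap [[416.70254294  53.1624584  146.        ]] [[416.26550353  48.73185283   0.        ]]
fallen [[ 510.30592591 -189.65357053   28.        ]
 [ 477.42986961 -333.3975456    28.        ]]
purple cap [[390.83476294 237.03884143 146.        ]] orange [[461.599012   414.80381969 146.        ]]
side rack pts [[321.0, 273.0], [302.0, 240.0], [280.0, 254.0], [281.0, 213.0], [259.0, 227.0], [316.0, 312.0], [334.0, 304.0]]
```

View pics/c3.png

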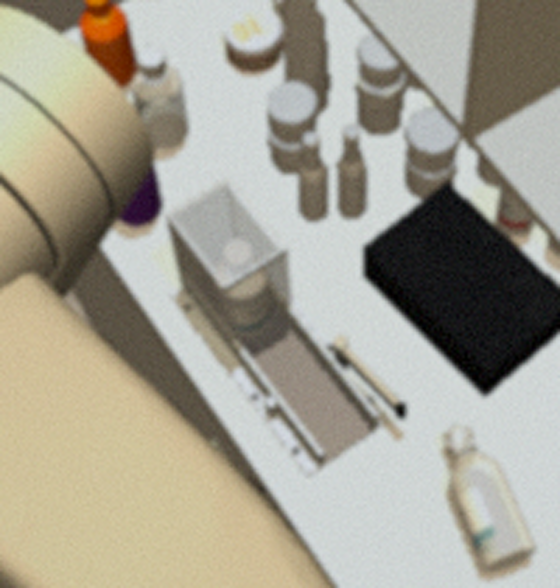

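Run:
```python
from h import *
print("side fallen",ray("side",[[364.3,304.3],[382.9,350.7]],28))
print("side stand cap",ray("side",[[200+152/2.8,150+58/2.8]],146))
print("box corner",ray("top",[[380,250]],68))
o=ctrl.get_obs();M=R.from_rotvec(o["orientation"]).as_matrix();print(M.round(3),np.degrees(np.arctan2(M[1,1],M[0,1])))
print(ctrl.camera_info("wrist"))
```

```text
side fallen [[ 519.65447016 -192.89446294   28.        ]
 [ 480.43870163 -331.7450465    28.        ]]
side stand cap [[468.95794308 308.16891349 146.        ]]
box corner [[ 564.01543756 -167.87835654   68.        ]]
[[ 0.925  0.379 -0.001]
 [ 0.379 -0.925  0.001]
 [ 0.    -0.001 -1.   ]] -67.72139114262276
{'fovy': 62.91197627071886, 'cx': 318.6413747554658, 'cy': 242.77174146902587, 'k1': -0.04278185349312374, 'T_tool_cam': array([[ 6.23377080e-04, -9.63374615e-01, -2.68158465e-01,
         7.42100661e+01],
       [ 9.99999750e-01,  6.90285815e-04, -1.55232495e-04,
        -4.65272286e-01],
       [ 3.34653030e-04, -2.68158301e-01,  9.63374804e-01,
        -1.47912438e+02],
       [ 0.00000000e+00,  0.00000000e+00,  0.00000000e+00,
         1.00000000e+00]])}
```

Call:
servo_tool --plan '[[0, [30, 35, 0], 5], [0, [60, 75, 0], 11], [0, [90, 115, 0], 17], [0, [120, 155, 0], 23], [0, [150, 195, 0], 29], [0, [180, 235, 0], 35], [0, [210, 275, 0], 41], [0, [235, 310, 0], 47], [0, [255, 335, 0], 52], [0, [265, 350, 0], 54]]'

```text
t: 0.93
ee_pos: [489.4, -244.5, 236.5]
orientation: [-2.466, -1.946, 0.0]
ft_force: [0.9, -0.1, -0.3]
width: 87.4
grasp_force: 0.0
```

Run:
```python
from h import *
o=ctrl.get_obs();print(o["t"],o["ee_pos"])
cv2.imwrite("pics/w1.png",ctrl.get_image("wrist"))
import json;json.dump({k:np.array(o[k]).tolist() for k in("ee_pos","orientation")},open("w1.json","w"))
M=R.from_rotvec(o["orientation"]).as_matrix();print(np.degrees(np.arctan2(M[1,1],M[0,1])))
```

```text
0.9333 [ 489.4121067  -244.49370393  236.51315589]
-13.460708195635565
```

View pics/w1.png

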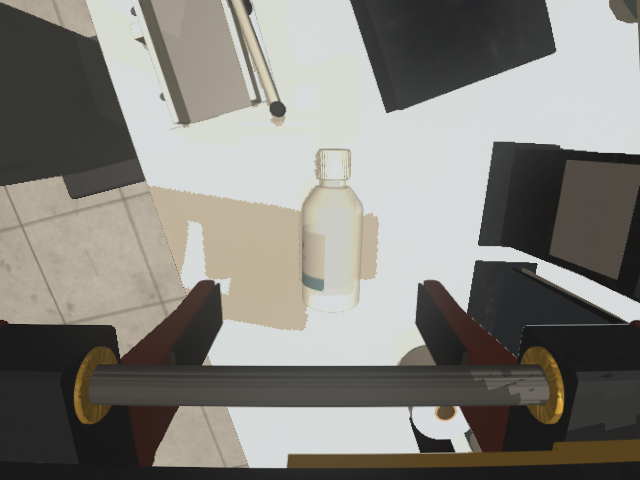

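Wrist view: the bottle's cap end is at (333,150) and its base at about (331,308). The lane end spans about (187,122) to (257,102), and the gate tip is at (278,109).

Run:
```python
from h import *
import json
o=json.load(open("w1.json"))
p=ray("wrist",[[333,150],[331,304]],28,o);print(p)
d=p[0]-p[1];print(np.linalg.norm(d),np.degrees(np.arctan2(d[1],d[0])));d/=np.linalg.norm(d)
cap=p[0];g=cap-d*38;print("grasp",g,"delta",g-o["ee_pos"])
print("tip",ray("wrist",[[278,109]],49,o))
q=[419.4,-51.2,1.602]
for P in ([-84,32,35],[-84,-32,35],[-84,32,2],[-84,-32,2],[-4,-46,59],[-84,38,35],[-84,-38,35]): print(P,proj("wrist",rk(P,q),o).round(0))
im=cv2.imread("pics/w1.png");cv2.imwrite("pics/c4.png",cv2.resize(im[0:140,100:300],None,fx=4,fy=4,interpolation=cv2.INTER_CUBIC))
```

```text
[[ 516.21351981 -188.68948303   28.        ]
 [ 481.30302394 -332.6304782    28.        ]]
148.11398587450637 76.36709934120388
grasp [ 507.25691227 -225.61886404   28.        ] delta [  17.84480556   18.8748399  -208.51315589]
tip [[ 479.42173252 -145.40778478   49.        ]]
[-84, 32, 35] [[177. 125.]]
[-84, -32, 35] [[247. 104.]]
[-84, 32, 2] [[189. 126.]]
[-84, -32, 2] [[254. 107.]]
[-4, -46, 59] [[227. -12.]]
[-84, 38, 35] [[170. 127.]]
[-84, -38, 35] [[254. 102.]]
```

View pics/c4.png

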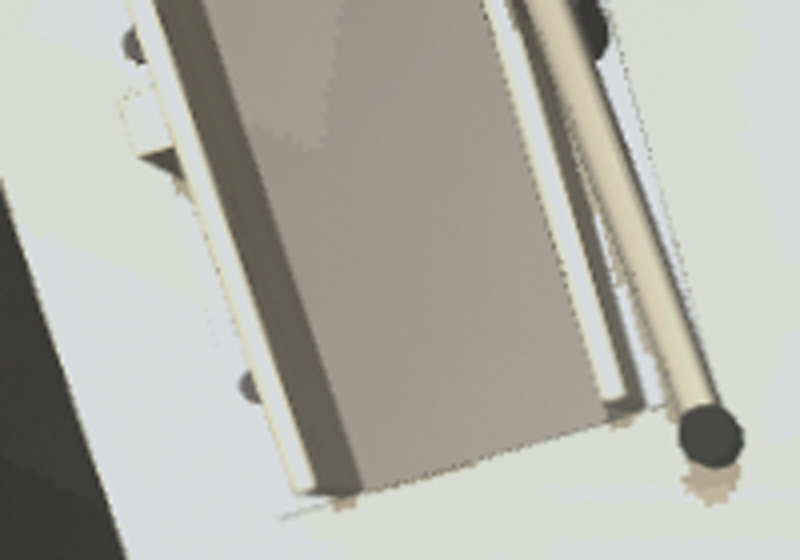

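The crop shows the lane end sharply. The rail tops' inner ends are at (178.5,122.5) and (251.3,100.5), and their inner edges leave the frame at about (139,0) and (220.5,0).

Run:
```python
from h import *
import json
o=json.load(open("w1.json"))
p=ray("wrist",[[178.5,122.5],[251.3,100.5],[139,0],[220.5,0],[173,122],[256.5,99.5]],35,o);print(p)
for a,b in((0,2),(1,3)):
    d=p[b]-p[a];print(np.degrees(np.arctan2(d[1],d[0])))
print("width",np.linalg.norm(p[0]-p[1]),np.linalg.norm(p[4]-p[5]))
m=(p[0]+p[1])/2;q=[419.4,-51.2,1.602];print("mid end",m,"model",rk([-84,0,35],q))
```

```text
[[ 392.19103896 -134.56862273   35.        ]
 [ 458.07045021 -132.295631     35.        ]
 [ 390.62006733  -35.37955177   35.        ]
 [ 454.80072911  -51.96474406   35.        ]
 [ 387.68309241 -133.01995327   35.        ]
 [ 462.56566609 -132.56361267   35.        ]]
90.90738342618208
92.33083276001663
width 65.9186113142133 74.88396414943492
mid end [ 425.13074458 -133.43212687   35.        ] model [[ 422.02068322 -135.15910921   35.        ]]
```

Call:
servo_tool --plan '[[0, [18, 19, -30], 0.5], [0, [18, 19, -65], 0.5], [0, [18, 19, -100], 0.5], [0, [18, 19, -135], 0.5], [0, [18, 19, -165], 0.5], [0, [18, 19, -190], 0.5], [0, [18, 19, -205], 0.5], [0, [18, 19, -213], 0.5], [0, [18, 19, -213], 0.5]]'

```text
t: 1.73
ee_pos: [505.4, -227.0, 21.8]
orientation: [-2.46, -1.949, 0.002]
ft_force: [-0.4, 0.1, 0.6]
width: 87.6
grasp_force: 0.0
```

Call:
servo_tool --plan '[[0.2, [1, 1, 1], 0], [0.32, [1, 1, 1], 0], [0.34, [1, 1, 1], 0], [0.36, [1, 1, 1], 0], [0.37, [1, 1, 1], 0], [0.37, [1, 1, 1], 0], [0.37, [1, 1, 1], 0], [0.37, [1, 1, 1], 0]]'

```text
t: 2.4
ee_pos: [508.1, -226.6, 25.3]
orientation: [2.462, 1.95, 0.001]
ft_force: [-0.3, 1.0, 6.2]
width: 55.8
grasp_force: 17.2
```

Call:
servo_tool --plan '[[0.363, [0, 0, 0], 0], [0.363, [0, 0, 0], 0], [0.363, [0, 0, 0], 0], [0.363, [0, 0, 0], 0]]'

```text
t: 2.73
ee_pos: [508.0, -226.6, 25.3]
orientation: [2.462, 1.95, 0.001]
ft_force: [-0.5, 1.3, 6.4]
width: 55.7
grasp_force: 4.4
```

Call:
servo_tool --plan '[[0.363, [0, 0, 5], 0], [0.363, [0, 0, 15], 0], [0.363, [0, 0, 27], 0], [0.363, [0, 0, 40], 0], [0.363, [0, 0, 54], 0], [0.363, [0, 0, 68], 0], [0.363, [0, 0, 82], 0], [0.363, [0, 0, 95], 0], [0.363, [0, 0, 105], 0], [0.363, [0, 0, 110], 0]]'

```text
t: 3.57
ee_pos: [508.6, -226.8, 137.2]
orientation: [2.46, 1.949, 0.002]
ft_force: [0.7, -0.2, 0.5]
width: 55.8
grasp_force: 0.0
```

Run:
```python
from h import *
o=ctrl.get_obs();print(o["ee_pos"],o["ft_force"],o["moment"],o["width"],o["grasp_force"])
a=ctrl.get_image("wrist");b=ctrl.get_image("side")
cv2.imwrite("pics/m1.png",np.hstack([cv2.resize(a,(400,300)),cv2.resize(b[200:440,250:490],(300,300))]))
```

```text
[ 508.57082645 -226.82558754  137.16588254] [ 0.66657154 -0.15956888  0.54785597] [-0.06352005 -0.04662423  0.0024921 ] 55.7815825308996 0.0
```

View pics/m1.png

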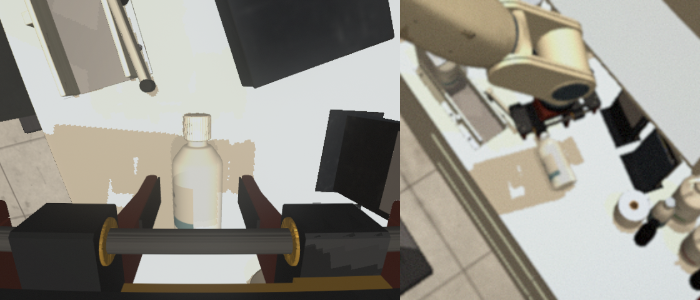

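The fallen bottle slipped out of the light pinch and still lies in place, with the pads above it. I'll go back down and pinch slightly harder.

Call:
servo_tool --plan '[[0.2, [0, 0, -10], 0], [0.1, [0, 0, -40], 0], [0.1, [0, 0, -70], 0], [0.1, [0, 0, -95], 0], [0.1, [0, 0, -110], 0], [0.1, [0, 0, -115], 0], [0.34, [0, 0, -115], 0], [0.367, [0, 0, -115], 0], [0.367, [0, 0, -115], 0], [0.367, [0, 0, -115], 0]]'

```text
t: 4.5
ee_pos: [508.3, -226.7, 20.7]
orientation: [2.461, 1.95, 0.001]
ft_force: [0.1, -0.4, 0.5]
width: 57.0
grasp_force: 0.0
```

Call:
servo_tool --plan '[[0.367, [0, 0, 0], 0], [0.367, [0, 0, 0], 0], [0.367, [0, 0, 3], 0], [0.367, [0, 0, 8], 0], [0.367, [0, 0, 15], 0], [0.367, [0, 0, 25], 0], [0.367, [0, 0, 30], 0], [0.367, [0, 0, 30], 0]]'

```text
t: 5.17
ee_pos: [508.5, -226.8, 51.3]
orientation: [2.461, 1.949, 0.002]
ft_force: [0.8, 1.0, -0.3]
width: 55.6
grasp_force: 8.7
```

Call:
servo_tool --plan '[[0.367, [0, 0, 8], 0], [0.367, [0, 0, 20], 0], [0.367, [0, 0, 34], 0], [0.367, [0, 0, 48], 0], [0.367, [0, 0, 62], 0], [0.367, [0, 0, 75], 0], [0.367, [0, 0, 83], 0], [0.367, [0, 0, 86], 0], [0.367, [0, 0, 86], 0], [0.367, [0, 0, 86], 0]]'

```text
t: 6.0
ee_pos: [507.4, -226.3, 135.5]
orientation: [-2.462, -1.951, 0.0]
ft_force: [-0.2, 0.8, -2.9]
width: 56.0
grasp_force: 9.9
```

Run:
```python
from h import *
o=ctrl.get_obs();print(o["ee_pos"],o["ft_force"],o["moment"],o["width"],o["grasp_force"])
a=ctrl.get_image("wrist");b=ctrl.get_image("side")
cv2.imwrite("pics/m2.png",np.hstack([cv2.resize(a,(400,300)),cv2.resize(b[200:440,250:490],(300,300))]))
```

```text
[ 507.41929041 -226.29264936  135.47096929] [-0.23866326  0.7547649  -2.90361057] [ 0.0362617  -0.02189939 -0.02940246] 56.020991349053475 9.872420579195023
```

Call:
servo_tool --plan '[[0.367, [0, 0, -10], 0], [0.367, [0, 0, -20], 0], [0.366, [0, 0, -21], 0], [0.366, [0, 0, -21], 0], [0.366, [0, 0, -21], 0], [0.365, [0, 0, -21], 0], [0.365, [0, 0, -21], 0], [0.365, [0, 0, -21], 0]]'

```text
t: 6.77
ee_pos: [507.9, -226.5, 115.0]
orientation: [2.462, 1.951, 0.0]
ft_force: [0.8, 0.2, -2.7]
width: 55.8
grasp_force: 5.5
```

Run:
```python
from h import *
o=ctrl.get_obs();print(o["ee_pos"],o["ft_force"],o["moment"],o["width"],o["grasp_force"])
a=ctrl.get_image("wrist");b=ctrl.get_image("side")
cv2.imwrite("pics/m3.png",np.hstack([cv2.resize(a,(400,300)),cv2.resize(b[200:440,250:490],(300,300))]))
```

```text
[ 507.90128372 -226.53196855  114.96912919] [ 0.79779497  0.20524445 -2.65097939] [ 0.04631985 -0.08203347  0.01107249] 55.78326790464677 5.472896844148636
```

View pics/m3.png

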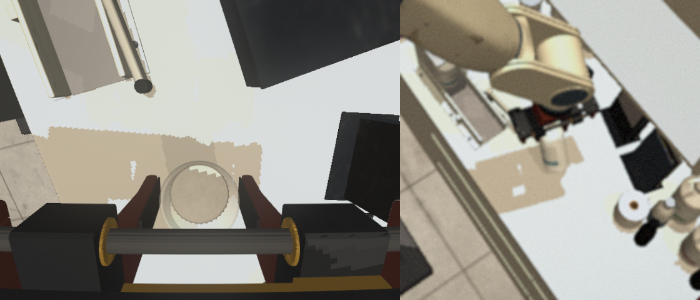

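The view shows the bottle end-on, with its cap circle at (200,195) of the composite, so it hangs almost upright. I'll set it down softly so that its base squares up.

Call:
servo_tool --plan '[[0.365, [0, 0, -3], 0], [0.365, [0, 0, -6], 0], [0.365, [0, 0, -9], 0], [0.365, [0, 0, -11], 0], [0.365, [0, 0, -13], 0], [0.365, [0, 0, -14], 0], [0.365, [0, 0, -15], 0], [0.365, [0, 0, -15], 0]]'

```text
t: 7.53
ee_pos: [507.6, -226.4, 99.5]
orientation: [-2.462, -1.951, 0.0]
ft_force: [-0.1, -0.2, -2.9]
width: 55.9
grasp_force: 5.5
```

Call:
servo_tool --plan '[[0.365, [0, 0, -2], 0], [0.365, [0, 0, -4], 0], [0.365, [0, 0, -6], 0], [0.365, [0, 0, -8], 0], [0.365, [0, 0, -8], 0], [0.365, [0, 0, -8], 0]]'

```text
t: 8.03
ee_pos: [508.3, -226.5, 92.5]
orientation: [2.462, 1.95, 0.001]
ft_force: [-0.2, 1.3, 4.4]
width: 55.7
grasp_force: 5.6
```

Call:
servo_tool --plan '[[0.365, [0, 0, -2], 0], [0.365, [0, 0, -4], 0], [0.365, [0, 0, -4], 0], [0.362, [0, 0, -4], 0], [0.358, [0, 0, -4], 0], [0.35, [0, 0, -4], 0], [0.34, [0, 0, -4], 0], [0.34, [0, 0, -4], 0], [0.34, [0, 0, -4], 0]]'

```text
t: 8.78
ee_pos: [507.7, -226.4, 87.6]
orientation: [-2.462, -1.951, 0.0]
ft_force: [-0.4, -0.1, -1.0]
width: 57.7
grasp_force: 0.0
```

Run:
```python
from h import *
o=ctrl.get_obs();print(o["t"],o["ee_pos"],o["ft_force"],o["moment"],o["width"],o["grasp_force"])
ims={n:ctrl.get_image(n) for n in("wrist","side","top")}
for n,a in ims.items(): cv2.imwrite(f"pics/s_{n}.png",a)
c=[o["ee_pos"][0],o["ee_pos"][1]]
for n in ims: print(n,proj(n,[[c[0],c[1],146],[c[0],c[1],120],[c[0],c[1],0]],o).round())
g=cv2.cvtColor(ims["wrist"],cv2.COLOR_BGR2GRAY)
cc=cv2.HoughCircles(g,cv2.HOUGH_GRADIENT,1.5,20,param1=80,param2=40,minRadius=20,maxRadius=90);print(cc)
```

```text
8.7833 [ 507.66388775 -226.44563343   87.5939954 ] [-0.36812972 -0.12696783 -0.96652408] [-0.03623605 -0.09061962 -0.00646654] 57.67521425938589 0.0
wrist [[317. 417.]
 [317. 364.]
 [318. 256.]]
side [[371. 300.]
 [370. 303.]
 [367. 319.]]
top [[407. 266.]
 [405. 268.]
 [397. 277.]]
[[[318.75     153.75      56.15    ]
  [318.75      53.25      31.55    ]
  [228.75      54.75      72.649994]
  [264.75      63.75      85.850006]
  [264.75      39.75      77.600006]
  [239.25      74.25      66.05    ]
  [234.75      29.25      71.      ]
  [111.75      81.75      89.149994]
  [408.75     399.75      75.95    ]
  [320.25     290.25      49.4     ]
  [321.75     176.25      77.600006]
  [255.75      87.75      51.199997]
  [336.75      63.75      36.35    ]
  [312.75      72.75      24.8     ]
  [297.75      53.25      47.300003]
  [134.25      81.75      59.300003]
  [312.75     204.75      47.6     ]
  [324.75     134.25      52.85    ]
  [438.75     402.75      46.1     ]
  [330.75      35.25      41.75    ]
  [377.25      71.25      41.3     ]
  [459.75     411.75      41.      ]
  [302.25     222.75      33.95    ]
  [297.75     296.25      27.8     ]
  [306.75      33.75      38.6     ]]]
```

Call:
servo_tool --plan '[[0.25, [0, 0, 0], 0], [0.25, [0, 0, 0], 0], [0.25, [0, 0, 5], 0], [0.25, [0, 0, 10], 0], [0.25, [0, 0, 10], 0], [0.36, [0, 0, 10], 0], [0.4, [0, 0, 10], 0], [0.4, [0, 0, 10], 0], [0.4, [0, 0, 10], 0], [0.4, [0, 0, 10], 0]]'

```text
t: 9.77
ee_pos: [507.6, -226.4, 97.6]
orientation: [-2.462, -1.951, 0.0]
ft_force: [0.5, 0.0, 0.4]
width: 52.8
grasp_force: 0.0
```

Run:
```python
from h import *
o=ctrl.get_obs();print(o["t"],o["ee_pos"],o["ft_force"],o["width"],o["grasp_force"])
a=ctrl.get_image("wrist");s=ctrl.get_image("side");t=ctrl.get_image("top")
x,y=o["ee_pos"][:2]
print(proj("wrist",[[x,y,146],[x,y,120],[x,y+28,120],[x,y+28,0],[x-28,y,0],[x+28,y,0]],o).round().tolist())
v=np.hstack([cv2.resize(a,(460,345)),cv2.resize(s[250:370,310:430],(340,345),interpolation=cv2.INTER_CUBIC)])
cv2.imwrite("pics/m4.png",v)
```

```text
9.7667 [ 507.62422139 -226.3883941    97.55945244] [0.48248555 0.04763874 0.38862705] 52.75642881577194 0.0
[[317.0, 394.0], [317.0, 348.0], [298.0, 277.0], [308.0, 210.0], [277.0, 261.0], [360.0, 242.0]]
```

View pics/m4.png

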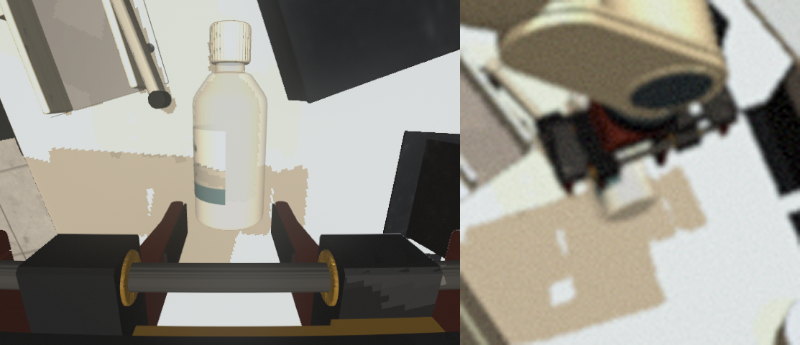

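The bottle did not stay up. It lies again with its cap end at about (320,30) and its base at about (320,315) in wrist pixels. I'll measure it, re-pinch, and this time check the tilt before I let go.

Run:
```python
from h import *
o=ctrl.get_obs()
p=ray("wrist",[[320,31],[320,314]],28,o);d=p[0]-p[1];L=np.linalg.norm(d);print(p,L,np.degrees(np.arctan2(d[1],d[0])))
d/=L;print("g",p[0]-38*d, "delta",p[0]-38*d-o["ee_pos"], "g from base",p[1]+108*d)
```

```text
[[ 537.23003117 -105.02260712   28.        ]
 [ 501.75060051 -256.99145414   28.        ]] 156.05550444203504 76.85881496982361
g [ 528.59067961 -142.02749334   28.        ] delta [ 20.97414431  84.38187004 -69.54379445] g from base [ 526.30454704 -151.81967223   28.        ]
```

Call:
servo_tool --plan '[[0.2, [4, 15, 10], 0], [0.2, [8, 29, 10], 0], [0.2, [8, 29, 0], 0], [0.2, [8, 29, -20], 0], [0.2, [8, 29, -40], 0], [0.2, [8, 29, -60], 0], [0.2, [8, 29, -74], 0], [0.2, [8, 29, -74], 0], [0.4, [8, 29, -74], 0], [0.4, [8, 29, -74], 0]]'

```text
t: 10.75
ee_pos: [515.8, -197.8, 23.9]
orientation: [2.462, 1.951, 0.0]
ft_force: [0.3, 0.3, 0.6]
width: 60.2
grasp_force: 0.0
```

Call:
servo_tool --plan '[[0.4, [0, 0, 0], 0], [0.4, [0, 0, 0], 0], [0.4, [0, 0, 6], 0], [0.4, [-5, -20, 6], 0], [0.4, [-10, -40, 6], 0], [0.4, [-15, -60, 6], 0], [0.4, [-20, -80, 6], 0], [0.4, [-22, -90, 3], 0], [0.4, [-22, -90, 0], 0], [0.4, [-22, -90, 0], 0]]'

```text
t: 11.58
ee_pos: [494.1, -288.0, 24.0]
orientation: [2.462, 1.949, 0.001]
ft_force: [0.0, -1.6, 1.4]
width: 55.2
grasp_force: 30.0
```

Call:
servo_tool --plan '[[0.36, [0, 0, 0], 0], [0.25, [0, 0, 0], 0], [0.2, [0, 0, 0], 0], [0.2, [4, 18, -1], 0], [0.2, [8, 36, -1], 0], [0.2, [12, 52, -1], 0], [0.2, [13, 56, -1], 0], [0.2, [13, 56, -1], 0], [0.34, [13, 56, -1], 0], [0.367, [13, 56, -1], 0]]'

```text
t: 12.42
ee_pos: [506.8, -231.9, 22.7]
orientation: [2.462, 1.951, 0.0]
ft_force: [-0.1, -0.6, 0.0]
width: 60.1
grasp_force: 0.0
```

Call:
servo_tool --plan '[[0.367, [0, 0, 0], 0], [0.367, [0, 0, 0], 0], [0.367, [0, 0, 3], 0], [0.367, [0, 0, 10], 0], [0.367, [0, 0, 24], 0], [0.367, [0, 0, 42], 0], [0.367, [0, 0, 60], 0], [0.367, [0, 0, 76], 0], [0.367, [0, 0, 88], 0], [0.367, [0, 0, 92], 0]]'

```text
t: 13.25
ee_pos: [507.4, -231.9, 116.8]
orientation: [2.461, 1.949, 0.002]
ft_force: [-0.0, -0.5, -2.3]
width: 55.8
grasp_force: 9.7
```

Call:
servo_tool --plan '[[0.366, [0, 0, 0], 0], [0.366, [0, 0, 0], 0], [0.365, [0, 0, 0], 0], [0.365, [0, 0, 0], 0], [0.3645, [0, 0, 0], 0], [0.3645, [0, 0, 0], 0], [0.3645, [0, 0, 0], 0]]'

```text
t: 13.83
ee_pos: [506.5, -231.3, 114.2]
orientation: [-2.462, -1.95, 0.0]
ft_force: [0.4, 0.7, -2.2]
width: 56.1
grasp_force: 3.7
```

```bash
cat > tilt.py <<'E'
from h import *
from scipy.ndimage import gaussian_filter
o=ctrl.get_obs();a=ctrl.get_image("wrist");cv2.imwrite("pics/t%05d.png"%int(o["t"]*100),a)
g=np.array(o["ee_pos"])+[0,0,5];M=R.from_rotvec(o["orientation"]).as_matrix();u=M[:,0]*np.array([1,1,0]);v=np.cross([0,0,1],u)
gray=cv2.cvtColor(a,cv2.COLOR_BGR2GRAY).astype(float);gx,gy=np.gradient(gaussian_filter(gray,1.5))[::-1]
ph=np.linspace(0,2*np.pi,121)
def edge(C,ax,r,s):
    e2=np.cross(ax,v);P=C+r*(np.cos(ph)[:,None]*v+np.sin(ph)[:,None]*e2)
    p=proj("wrist",P,o);dp=np.gradient(p,axis=0);n=np.c_[-dp[:,1],dp[:,0]];n/=np.linalg.norm(n,axis=1)[:,None]
    i=p.round().astype(int);ok=(i[:,0]>=0)&(i[:,0]<640)&(i[:,1]>=0)&(i[:,1]<345)
    i=i[ok];return np.abs(gx[i[:,1],i[:,0]]*n[ok,0]+gy[i[:,1],i[:,0]]*n[ok,1]).mean() if ok.sum()>40 else 0
res=[]
for th in range(-10,95,3):
  t=np.radians(th);ax=u*np.sin(t)+np.array([0,0,1])*np.cos(t)
  for k in(100,104,108,112):
    for r in(12,14,16,18):
      res.append((edge(g+(146-k)*ax,ax,r,0),th,k,r))
res.sort(reverse=True);print(o["t"],res[:6])
for th in(0,15,30,45,60,90):
  t=np.radians(th);ax=u*np.sin(t)+np.array([0,0,1])*np.cos(t);print(th,proj("wrist",[g+38*ax,g-108*ax],o).round().tolist())
E
python3 tilt.py
```

```text
13.8333 [(np.float64(14.417831166977273), 23, 100, 12), (np.float64(13.990044912113394), 23, 104, 12), (np.float64(13.988447815469641), 20, 112, 14), (np.float64(13.338515416101956), 23, 108, 12), (np.float64(12.074232520497748), 23, 112, 12), (np.float64(10.78007030841727), 20, 108, 14)]
0 [[317.0, 383.0], [318.0, 249.0]]
15 [[317.0, 353.0], [318.0, 290.0]]
30 [[317.0, 320.0], [318.0, 333.0]]
45 [[317.0, 289.0], [318.0, 377.0]]
60 [[317.0, 263.0], [318.0, 423.0]]
90 [[317.0, 234.0], [318.0, 525.0]]
```

Call:
servo_tool --plan '[[0.3643, [0, 0, -4], 0], [0.3643, [0, 0, -7], 0], [0.3643, [-1, -4, -9], 0], [0.3643, [-3, -12, -9], 0], [0.3643, [-5, -20, -9], 0], [0.3643, [-7, -28, -10], 0], [0.3643, [-9, -36, -11], 0], [0.3643, [-10, -44, -12], 0], [0.3643, [-12, -52, -12], 0], [0.3643, [-12, -52, -12], 0]]'

```text
t: 14.72
ee_pos: [493.8, -284.9, 102.2]
orientation: [-2.463, -1.949, 0.001]
ft_force: [-0.5, 0.4, 1.4]
width: 55.9
grasp_force: 3.8
```

```bash
python3 tilt.py
```

```text
14.7167 [(np.float64(9.524830579980204), 11, 108, 12), (np.float64(8.573148678444547), 8, 112, 12), (np.float64(8.493361684677708), 14, 100, 12), (np.float64(5.975625966344854), 11, 112, 12), (np.float64(5.620448630296045), 35, 100, 18), (np.float64(5.203761039096546), 32, 100, 18)]
0 [[317.0, 383.0], [318.0, 249.0]]
15 [[317.0, 353.0], [318.0, 290.0]]
30 [[317.0, 320.0], [318.0, 333.0]]
45 [[317.0, 289.0], [318.0, 377.0]]
60 [[317.0, 263.0], [318.0, 423.0]]
90 [[317.0, 234.0], [318.0, 525.0]]
```

Call:
servo_tool --plan '[[0.3643, [-2, -6, -1], 0], [0.3643, [-3, -12, -1], 0], [0.3643, [-4, -18, -1], 0], [0.3643, [-6, -24, -1], 0], [0.3643, [-7, -30, -1], 0], [0.3643, [-7, -30, -1], 0]]'

```text
t: 15.27
ee_pos: [487.4, -314.6, 101.5]
orientation: [2.463, 1.95, -0.0]
ft_force: [0.0, 0.1, -1.5]
width: 56.3
grasp_force: 3.7
```

```bash
python3 tilt.py|head -1
```

```text
15.2667 [(np.float64(8.128940376672713), 11, 108, 12), (np.float64(7.592453052597717), 8, 112, 12), (np.float64(5.769562795047611), 14, 100, 12), (np.float64(5.6866222081293385), 35, 100, 18), (np.float64(5.206203431334149), 32, 100, 18), (np.float64(5.132066586253469), 26, 100, 18)]
```

Call:
servo_tool --plan '[[0.3643, [0, 0, -2], 0], [0.3643, [0, 0, -3], 0], [0.363, [0, 0, -3], 0], [0.362, [0, 0, -3], 0], [0.36, [0, 0, -3], 0], [0.355, [0, 0, -3], 0], [0.35, [0, 0, -3], 0], [0.35, [0, 0, -3], 0], [0.35, [0, 0, -3], 0]]'

```text
t: 16.07
ee_pos: [487.7, -313.3, 98.6]
orientation: [-2.462, -1.951, -0.0]
ft_force: [-0.7, 0.1, -0.3]
width: 56.9
grasp_force: 0.0
```

```bash
python3 tilt.py|head -1
```

```text
16.0667 [(np.float64(5.787106234024294), 80, 104, 12), (np.float64(5.35263419250108), 83, 104, 14), (np.float64(5.044219536558165), 83, 108, 18), (np.float64(4.830139076456956), 86, 108, 18), (np.float64(4.829459734877857), 26, 100, 18), (np.float64(4.644912821220321), 80, 108, 18)]
```

Call:
servo_tool --plan '[[0.37, [0, 0, 0], 0], [0.4, [0, 0, 0], 0], [0.4, [0, 0, 0], 0], [0.4, [0, 0, 0], 0]]'

```text
t: 16.45
ee_pos: [487.7, -313.4, 98.7]
orientation: [2.462, 1.951, 0.0]
ft_force: [-0.1, 0.5, 0.1]
width: 52.9
grasp_force: 0.0
```

Call:
servo_tool --plan '[[0.2, [0, 0, 20], 0], [0.0, [0, 0, 50], 0], [0, [0, 0, 85], 0], [0, [0, 0, 115], 0], [0, [0, 0, 135], 0], [0, [0, 0, 140], 0], [0, [0, 0, 140], 0]]'

```text
t: 17.03
ee_pos: [488.4, -313.9, 240.2]
orientation: [2.46, 1.949, 0.002]
ft_force: [0.3, -0.1, -1.1]
width: 88.1
grasp_force: 0.0
```

```bash
cat > lie.py <<'E'
from h import *
import json
from scipy.ndimage import gaussian_filter
from scipy.optimize import minimize
out=np.array([[0,-24],[3,-28],[95,-28],[112,-22],[122,-14],[146,-14],[146,14],[122,14],[112,22],[95,28],[3,28],[0,24],[0,-24]],float)
seg=np.concatenate([np.linspace(out[i],out[i+1],max(2,int(np.linalg.norm(out[i+1]-out[i])/2)),endpoint=False) for i in range(len(out)-1)])
def field(a):
    g=cv2.cvtColor(a,cv2.COLOR_BGR2GRAY).astype(np.float32);g=gaussian_filter(g,1.2);e=np.hypot(*np.gradient(g));return np.minimum(e,12)
def score(E,o,x,y,an):
    d=np.array([np.cos(an),np.sin(an)]);n=np.array([-d[1],d[0]]);P=np.c_[np.array([x,y])+seg[:,:1]*d+seg[:,1:]*n,np.full(len(seg),28.)]
    p=proj("wrist",P,o).round().astype(int);ok=(p[:,0]>1)&(p[:,0]<638)&(p[:,1]>1)&(p[:,1]<330)
    return E[p[ok,1],p[ok,0]].sum()/len(seg)
def fit(a,o,C):
    E=field(a);best=[]
    for y in np.arange(C[1]-160,C[1]+161,8):
      for x in np.arange(C[0]-60,C[0]+61,8):
        for an in np.radians(np.arange(0,360,10)): best.append((score(E,o,x,y,an),x,y,an))
    best.sort(reverse=True);r=[]
    for b in best[:12]:
        s=minimize(lambda q:-score(E,o,q[0]*5,q[1]*5,q[2]/10),[b[1]/5,b[2]/5,b[3]*10],method="Nelder-Mead",options=dict(initial_simplex=np.array([[0,0,0],[1,0,0],[0,1,0],[0,0,1]])+[b[1]/5,b[2]/5,b[3]*10]))
        r.append((-s.fun,s.x[0]*5,s.x[1]*5,np.degrees(s.x[2]/10)))
    r.sort(reverse=True);return r[:4]
E
python3 - <<'E'
from lie import *
w=json.load(open("w1.json"));print("check w1",np.round(fit(cv2.imread("pics/w1.png"),w,[490,-320]),2))
o=ctrl.get_obs();a=ctrl.get_image("wrist");cv2.imwrite("pics/w2.png",a);cv2.imwrite("pics/top2.png",ctrl.get_image("top"));print(o["ee_pos"],o["t"])
print(np.round(fit(a,o,[488,-320]),2))
E
```

```text
Traceback (most recent call last):
  File "lie.py", line 17, in fit
    for an in np.radians(np.arange(0,360,10)): best.append((score(E,o,x,y,an),x,y,an))
                                                            ~~~~~^^^^^^^^^^^^
  File "lie.py", line 11, in score
    p=proj("wrist",P,o).round().astype(int);ok=(p[:,0]>1)&(p[:,0]<638)&(p[:,1]>1)&(p[:,1]<330)
      ~~~~^^^^^^^^^^^^^
  File "h.py", line 13, in proj
    c,f,M,t=cam(n,obs); p=np.atleast_2d(P)@M.T+t; s=p[:,:2]/p[:,2:]; r2=(s**2).sum(1,keepdims=True)
            ~~~^^^^^^^
  File "h.py", line 5, in cam
    c=ctrl.camera_info(n); f=240/np.tan(np.radians(c["fovy"])/2)
ValueError: time passes only in moves, steps and waits
```

```bash
sed -i 's/^def cam(n,obs=None):/CI={}\ndef cam(n,obs=None):/; s/c=ctrl.camera_info(n); f=/c=CI.setdefault(n,None) or CI.__setitem__(n,ctrl.camera_info(n)) or CI[n]; f=/' h.py
python3 - <<'E'
from lie import *
w=json.load(open("w1.json"));print("check w1",np.round(fit(cv2.imread("pics/w1.png"),w,[490,-320]),2))
o=ctrl.get_obs();a=ctrl.get_image("wrist");cv2.imwrite("pics/w2.png",a);cv2.imwrite("pics/top2.png",ctrl.get_image("top"));print(o["ee_pos"],o["t"])
print(np.round(fit(a,o,[488,-320]),2))
E
```

```text
check w1 [[   6.4   480.44 -331.44   76.51]
 [   5.3   485.65 -332.57   78.76]
 [   4.67  503.92 -221.49  258.69]
 [   4.63  484.94 -317.2    77.58]]
[ 488.37189961 -313.90351491  240.1521938 ] 17.0333
[[   7.08  490.66 -289.88  257.93]
 [   6.77  492.95 -289.92  256.98]
 [   6.68  491.15 -289.54  256.63]
 [   6.34  489.28 -295.41  258.12]]
```

Call:
servo_tool --plan '[[0, [-4, -15, 0], 0], [0, [-8, -35, 0], 0], [0, [-12, -55, 0], 0], [0, [-15, -65, 0], 0], [0, [-16, -70, 0], 0], [0, [-16, -70, 0], 0], [0, [-16, -70, 0], 0]]'

```text
t: 17.72
ee_pos: [471.4, -382.8, 237.7]
orientation: [-2.461, -1.949, 0.0]
ft_force: [0.3, -0.5, -0.2]
width: 87.8
grasp_force: 0.0
```

Run:
```python
from lie import *
o=ctrl.get_obs();a=ctrl.get_image("wrist");cv2.imwrite("pics/w3.png",a);print(o["ee_pos"],o["t"])
r=fit(a,o,[480,-330]);print(np.round(r,2))
for s,x,y,an in r[:1]:
    d=np.array([np.cos(np.radians(an)),np.sin(np.radians(an))]);print(proj("wrist",[[x,y,28],[x+146*d[0],y+146*d[1],28]],o))
hsv=cv2.cvtColor(a,cv2.COLOR_BGR2HSV);m=((hsv[...,0]>75)&(hsv[...,0]<105)&(hsv[...,1]>70)).astype(np.uint8);n,l,st,c=cv2.connectedComponentsWithStats(m)
for i in range(1,n):
    if st[i,4]>60: print("teal",st[i],c[i].round(),ray("wrist",[c[i]],50,o).round())
print("roll etc top",ray("top",[[481,262]],70),ray("top",[[500,225]],150),ray("top",[[505,266]],30))
```

```text
[ 471.36054878 -382.78853825  237.70989882] 17.7167
[[   7.15  492.66 -290.77  256.33]
 [   6.72  539.15 -434.17  344.57]
 [   6.71  538.47 -433.79  344.48]
 [   6.49  537.83 -436.26  346.56]]
[[318.13642492 110.30476887]
 [316.97189874 269.2888579 ]]
roll etc top [[ 552.53999836 -439.60267541   70.        ]] [[ 633.87733126 -460.84632959  150.        ]] [[ 556.39606759 -520.48076481   30.        ]]
```

```bash
cat > tilt2.py <<'E'
from h import *
from scipy.ndimage import gaussian_filter
ph=np.radians(np.arange(-80,81,2))
def tilt(a,o,ths,ks=(96,100,104,108,112)):
    g=np.array(o["ee_pos"])+[0,0,5];M=R.from_rotvec(o["orientation"]).as_matrix();u=M[:,0]*[1,1,0];v=np.cross([0,0,1],u)
    E=np.minimum(np.hypot(*np.gradient(gaussian_filter(cv2.cvtColor(a,cv2.COLOR_BGR2GRAY).astype(float),1.2))),12)
    res=[]
    for th in ths:
        t=np.radians(th);ax=u*np.sin(t)+np.array([0,0,1])*np.cos(t);w=np.cross(v,ax);w=w*np.sign(w@u) if abs(w@u)>.05 else w
        for k in ks:
            B=g-k*ax
            P=np.r_[B+28*(np.cos(ph)[:,None]*w+np.sin(ph)[:,None]*v)]
            s=np.linspace(10,70,30)[:,None]
            L=[]
            for sg in(1,-1): L.append(B+s*ax+sg*28*v*0.97+7*w)
            p=proj("wrist",np.r_[P,*L],o).round().astype(int);ok=(p[:,0]>1)&(p[:,0]<638)&(p[:,1]>1)&(p[:,1]<340)
            res.append((E[p[ok,1],p[ok,0]].sum()/len(p),th,k))
    res.sort(reverse=True);return np.round(res[:5],1).tolist()
E
python3 - <<'E'
from tilt2 import *
for t,e in(("01383",[506.5,-231.3,114.2]),("01472",[493.8,-284.9,102.2]),("01527",[487.4,-314.6,101.5]),("01606",[487.7,-313.3,98.6])):
    print(t,tilt(cv2.imread(f"pics/t{t}.png"),dict(ee_pos=e,orientation=[-2.462,-1.951,0]),range(-90,60,3)))
E
ls pics | grep ^t0
```

```text
01383 [[9.2, 3.0, 112.0], [8.1, 3.0, 108.0], [7.5, 0.0, 96.0], [7.0, 3.0, 104.0], [6.2, 3.0, 100.0]]
t01383.png
t01471.png
t01526.png
t01606.png[ WARN:0@0.798] global loadsave.cpp:275 findDecoder imread_('pics/t01472.png'): can't open/read file: check file path/integrity
Traceback (most recent call last):
  File "tilt2.py", line 6, in tilt
    E=np.minimum(np.hypot(*np.gradient(gaussian_filter(cv2.cvtColor(a,cv2.COLOR_BGR2GRAY).astype(float),1.2))),12)
                                                       ~~~~~~~~~~~~^^^^^^^^^^^^^^^^^^^^^^
cv2.error: OpenCV(4.12.0) /io/opencv/modules/imgproc/src/color.cpp:199: error: (-215:Assertion failed) !_src.empty() in function 'cvtColor'
```

Run:
```python
from tilt2 import *
for t,e in(("01383",[506.5,-231.3,114.2]),("01471",[493.8,-284.9,102.2]),("01526",[487.4,-314.6,101.5]),("01606",[487.7,-313.3,98.6])):
    a=cv2.imread(f"pics/t{t}.png")
    print(t,tilt(a,dict(ee_pos=e,orientation=[-2.462,-1.951,0]),range(-90,60,3)))
    h=cv2.cvtColor(a,cv2.COLOR_BGR2HSV);g=cv2.cvtColor(a,cv2.COLOR_BGR2GRAY).astype(int)
    c=gaussian_filter(g[:,314:324].mean(1).astype(float),1);d=np.gradient(c)
    print([(i,round(d[i],1)) for i in range(5,365) if abs(d[i])>2.5 and abs(d[i])==abs(d[i-3:i+4]).max()])
```

```text
01383 [[9.2, 3.0, 112.0], [8.1, 3.0, 108.0], [7.5, 0.0, 96.0], [7.0, 3.0, 104.0], [6.2, 3.0, 100.0]]
[(214, np.float64(-23.6)), (244, np.float64(6.9)), (283, np.float64(3.8)), (294, np.float64(-31.6)), (321, np.float64(10.7))]
01471 [[8.9, -27.0, 96.0], [8.6, -24.0, 108.0], [8.4, -27.0, 100.0], [6.8, -24.0, 104.0], [6.6, -24.0, 112.0]]
[(142, np.float64(-7.7)), (147, np.float64(-4.1)), (322, np.float64(-6.9)), (328, np.float64(-18.7))]
01526 [[8.8, -27.0, 108.0], [8.4, -30.0, 96.0], [7.7, -30.0, 100.0], [7.0, -27.0, 104.0], [5.8, -27.0, 112.0]]
[(135, np.float64(-7.8)), (140, np.float64(-3.9)), (324, np.float64(-5.4)), (330, np.float64(-20.5))]
01606 [[4.4, 3.0, 96.0], [4.2, 12.0, 112.0], [4.2, 12.0, 108.0], [4.2, 3.0, 100.0], [4.0, 12.0, 104.0]]
[(221, np.float64(-19.1)), (242, np.float64(13.6))]
```

Run:
```python
from h import *
import json
o=json.load(open("w1.json"))
for z in(0,60): print(z,ray("wrist",[[480,243],[494,143],[475,262],[468,345]],z,o).round().tolist())
```

```text
0 [[643.0, -315.0, 0.0], [669.0, -219.0, 0.0], [635.0, -334.0, 0.0], [616.0, -429.0, 0.0]]
60 [[622.0, -293.0, 60.0], [644.0, -212.0, 60.0], [615.0, -309.0, 60.0], [599.0, -389.0, 60.0]]
```

Call:
servo_tool --plan '[[0.2, [-2, -6, -20], 0], [0.2, [-4, -13, -55], 0], [0.2, [-4, -13, -90], 0], [0.2, [-4, -13, -120], 0], [0.2, [-4, -13, -135], 0], [0.2, [-4, -13, -135], 0]]'

```text
t: 18.27
ee_pos: [465.9, -393.7, 99.9]
orientation: [-2.456, -1.948, 0.002]
ft_force: [-0.4, 0.3, 0.5]
width: 70.5
grasp_force: 0.0
```

Call:
servo_tool --plan '[[0.2, [1, -2, -30], 0], [0.2, [1, -2, -60], 0], [0.2, [1, -2, -77], 0], [0.2, [1, -2, -79], 0], [0.2, [1, -2, -79], 0], [0.34, [1, -2, -79], 0], [0.367, [1, -2, -79], 0], [0.367, [1, -2, -79], 0], [0.367, [1, -2, -79], 0], [0.367, [1, -2, -79], 0]]'

```text
t: 19.1
ee_pos: [469.6, -399.2, 26.3]
orientation: [2.461, 1.949, 0.001]
ft_force: [-0.9, 0.5, 6.8]
width: 56.1
grasp_force: 8.6
```

Call:
servo_tool --plan '[[0.367, [0, 0, 4], 0], [0.367, [0, 0, 14], 0], [0.367, [0, 0, 28], 0], [0.367, [0, 0, 46], 0], [0.367, [0, 0, 64], 0], [0.367, [0, 0, 80], 0], [0.367, [0, 0, 92], 0], [0.367, [0, 0, 97], 0], [0.367, [0, 0, 97], 0]]'

```text
t: 19.85
ee_pos: [469.3, -399.0, 123.5]
orientation: [2.46, 1.949, 0.001]
ft_force: [0.3, 0.2, -2.8]
width: 56.0
grasp_force: 9.5
```

Call:
servo_tool --plan '[[0.366, [0, 0, 0], 0], [0.366, [0, 0, 0], 0], [0.365, [0, 0, 0], 0], [0.365, [0, 0, 0], 0], [0.3645, [0, 0, 0], 0], [0.3645, [0, 0, 0], 0], [0.3645, [0, 0, 0], 0]]'

```text
t: 20.43
ee_pos: [468.6, -398.4, 121.4]
orientation: [-2.462, -1.951, 0.0]
ft_force: [0.0, 0.1, -2.5]
width: 55.8
grasp_force: 3.5
```

```bash
cat > chk.py <<'E'
from tilt2 import *
o=ctrl.get_obs();a=ctrl.get_image("wrist");cv2.imwrite("pics/t%05d.png"%int(o["t"]*100),a)
print(o["t"],o["ee_pos"],o["ft_force"],o["width"],o["grasp_force"]);print(tilt(a,o,range(-90,60,3)))
E
python3 chk.py
```

```text
20.4333 [ 468.6312218  -398.4182573   121.40320175] [ 0.00406559  0.12276259 -2.49886754] 55.79068219348941 3.520883694291115
[[11.1, 3.0, 112.0], [10.3, 3.0, 108.0], [9.0, 3.0, 104.0], [8.0, 3.0, 100.0], [7.6, 3.0, 96.0]]
```

Call:
servo_tool --plan '[[0.3645, [0, 0, -4], 0], [0.3645, [0, 0, -8], 0], [0.3645, [0, 0, -11], 0], [0.3645, [0, 0, -13], 0], [0.3645, [0, 0, -14], 0], [0.3645, [0, 0, -14], 0]]'

```text
t: 20.98
ee_pos: [468.9, -398.9, 108.0]
orientation: [2.462, 1.95, 0.0]
ft_force: [-0.7, -2.2, 3.2]
width: 55.8
grasp_force: 3.9
```

```bash
python3 chk.py
```

```text
20.9833 [ 468.93151748 -398.86642561  107.95722459] [-0.74917997 -2.18872706  3.19400472] 55.75556395958172 3.853299915790558
[[10.7, 3.0, 108.0], [10.5, 3.0, 104.0], [10.5, 3.0, 112.0], [10.2, 3.0, 100.0], [9.4, 3.0, 96.0]]
```

Run:
```python
from tilt2 import *
o=ctrl.get_obs()
a=cv2.imread("pics/t02098.png");g=cv2.cvtColor(a,cv2.COLOR_BGR2GRAY).astype(float)
for c0 in(280,300,319,338,358):
    c=gaussian_filter(g[:,c0-3:c0+4].mean(1),1);d=np.gradient(c)
    print(c0,[(i,int(d[i])) for i in range(5,365) if abs(d[i])>2.5 and abs(d[i])==abs(d[i-3:i+4]).max()])
gp=np.array(o["ee_pos"])+[0,0,5];M=R.from_rotvec(o["orientation"]).as_matrix();u=M[:,0]*[1,1,0];v=np.cross([0,0,1],u)
for th in(-40,-30,-20,-10,0,10,20,30):
    t=np.radians(th);ax=u*np.sin(t)+np.array([0,0,1])*np.cos(t);w=u*np.cos(t)-np.array([0,0,1])*np.sin(t);B=gp-108*ax
    print(th,"base front",proj("wrist",[B+28*w],o).round()[0],"shoulder front",proj("wrist",[B+105*ax+28*w],o).round()[0],"captop front",proj("wrist",[B+146*ax+14*w],o).round()[0],"cap back",proj("wrist",[B+146*ax-14*w],o).round()[0])
for r in range(200,330,20): 
    c=gaussian_filter(g[r-2:r+3].mean(0),1);d=np.gradient(c);print(r,[(i,int(d[i])) for i in range(220,420) if abs(d[i])>4 and abs(d[i])==abs(d[i-3:i+4]).max()])
```

```text
280 [(214, -12), (239, -5), (247, -2), (260, 2), (272, 5), (287, -3), (334, 3), (338, -4), (342, -4)]
300 [(220, -20), (226, -9), (261, 5), (303, -7), (311, 2), (319, -16), (352, 9)]
319 [(217, -19), (259, 5), (314, -28), (347, 8)]
338 [(221, -17), (262, 5), (319, -22), (352, 8)]
358 [(227, -11), (239, -2), (244, -2), (272, 4), (320, 3), (338, -3), (343, -6), (350, -3)]
-40 base front [318. 100.] shoulder front [317. 286.] captop front [317. 420.] cap back [317. 433.]
-30 base front [318. 126.] shoulder front [317. 275.] captop front [317. 405.] cap back [317. 436.]
-20 base front [318. 153.] shoulder front [317. 267.] captop front [317. 387.] cap back [317. 435.]
-10 base front [318. 180.] shoulder front [317. 260.] captop front [317. 366.] cap back [317. 430.]
0 base front [318. 208.] shoulder front [317. 257.] captop front [317. 343.] cap back [317. 420.]
10 base front [318. 235.] shoulder front [318. 255.] captop front [317. 319.] cap back [317. 406.]
20 base front [318. 263.] shoulder front [318. 256.] captop front [317. 296.] cap back [317. 388.]
30 base front [318. 291.] shoulder front [318. 259.] captop front [317. 275.] cap back [317. 367.]
200 [(240, 7)]
220 [(257, -4), (293, 6), (298, -5), (304, -4), (337, 7)]
240 [(266, -4), (281, -16), (300, 6), (356, 11)]
260 [(273, -17), (364, 12), (411, -4)]
280 [(235, -11), (250, 16), (265, -19), (277, 12), (366, -5), (371, 12), (387, -17), (403, 12)]
300 [(224, -28), (256, 36), (295, 4), (375, -6), (381, -38), (414, 30)]
320 [(257, 34), (268, -6), (298, -9), (341, 14), (380, -39)]
```

The edge rows (base 217, shoulder 259, cap 347) match a tilt of about 3°, so the bottle is essentially upright on the counter. I'll let it settle, then regrip a little lower and firmly.

Call:
servo_tool --plan '[[0.3635, [0, 0, 0], 0], [0.363, [0, 0, 0], 0], [0.3625, [0, 0, 0], 0], [0.36, [0, 0, 0], 0], [0.355, [0, 0, 0], 0], [0.35, [0, 0, 0], 0], [0.345, [0, 0, 0], 0], [0.345, [0, 0, 0], 0]]'

```text
t: 21.7
ee_pos: [468.5, -398.2, 107.5]
orientation: [-2.462, -1.95, 0.0]
ft_force: [-0.2, 0.6, 0.4]
width: 57.7
grasp_force: 0.0
```

```bash
cat > prof.py <<'E'
from tilt2 import *
o=ctrl.get_obs();a=ctrl.get_image("wrist");g=cv2.cvtColor(a,cv2.COLOR_BGR2GRAY).astype(float)
print(o["t"],o["ee_pos"],o["ft_force"],o["width"],o["grasp_force"])
for c0 in(300,319,338):
    c=gaussian_filter(g[:,c0-3:c0+4].mean(1),1);d=np.gradient(c)
    print(c0,[(i,int(d[i])) for i in range(5,365) if abs(d[i])>2.5 and abs(d[i])==abs(d[i-3:i+4]).max()])
E
python3 prof.py
```

```text
21.7 [ 468.50498732 -398.20526719  107.47907372] [-0.16053909  0.60617184  0.42961228] 57.71926569390595 0.0
300 [(222, -18), (227, -9), (232, 5), (251, 2), (264, 5), (303, -7), (311, 3), (322, -15), (356, 9)]
319 [(218, -20), (261, 5), (317, -27), (351, 8)]
338 [(222, -18), (264, 5), (322, -25), (355, 8)]
```

Call:
servo_tool --plan '[[0.3, [0, 0, 0], 0], [0.3, [0, 0, -4], 0], [0.3, [0, 0, -9], 0], [0.3, [0, 0, -9], 0], [0.42, [0, 0, -9], 0], [0.45, [0, 0, -9], 0], [0.45, [0, 0, -9], 0], [0.45, [0, 0, -9], 0], [0.45, [0, 0, 0], 0], [0.45, [0, 0, 15], 0]]'

```text
t: 22.58
ee_pos: [467.7, -397.5, 121.7]
orientation: [-2.46, -1.949, 0.001]
ft_force: [0.3, 0.4, -2.4]
width: 55.6
grasp_force: 30.0
```

Call:
servo_tool --plan '[[0.45, [0, 0, 20], 0], [0.45, [-3, 10, 45], 3], [0.45, [-10, 30, 65], 6], [0.45, [-20, 60, 75], 9], [0.45, [-30, 90, 80], 12], [0.45, [-38, 115, 80], 15], [0.45, [-43, 135, 80], 15], [0.45, [-45, 145, 80], 15], [0.45, [-45, 148, 80], 15], [0.45, [-45, 148, 80], 15]]'

```text
t: 23.42
ee_pos: [424.3, -250.5, 203.2]
orientation: [2.185, 2.255, 0.0]
ft_force: [1.0, -0.9, -2.3]
width: 55.6
grasp_force: 30.0
```

Run:
```python
from tilt2 import *
from scipy.optimize import minimize
o=ctrl.get_obs();a=ctrl.get_image("wrist");cv2.imwrite("pics/w4.png",a)
M=R.from_rotvec(o["orientation"]).as_matrix();print(o["t"],o["ee_pos"],o["ft_force"],o["width"],o["grasp_force"],np.degrees(np.arctan2(M[1,1],M[0,1])))
E=np.minimum(np.hypot(*np.gradient(gaussian_filter(cv2.cvtColor(a,cv2.COLOR_BGR2GRAY).astype(float),1.2))),15)
xs=np.arange(-84,-10,1.5)
pts=np.r_[tuple(np.c_[xs,np.full(len(xs),y),np.full(len(xs),35.)] for y in(32,38,-32,-38))]
ye=np.arange(-32,33,2);pts=np.r_[pts,np.c_[np.full(len(ye),-84),ye,np.full(len(ye),2.)]]
def sc(q):
    p=proj("wrist",rk(pts,q),o);ok=(p[:,0]>2)&(p[:,0]<637)&(p[:,1]>2)&(p[:,1]<330);i=p[ok].round().astype(int);return -E[i[:,1],i[:,0]].sum()/len(pts)
best=min((sc([x,y,an]),x,y,an) for x in np.arange(412,432,1.5) for y in np.arange(-60,-40,1.5) for an in np.radians(np.arange(89,95,.7)))
s=minimize(lambda p:sc([p[0],p[1],p[2]/50]),[best[1],best[2],best[3]*50],method="Nelder-Mead");q=[s.x[0],s.x[1],s.x[2]/50];print(best,s.fun,q,np.degrees(q[2]))
print(proj("wrist",rk([[-84,32,35],[-84,-32,35],[0,32,35],[0,-32,35]],q),o).round())
g=cv2.cvtColor(a,cv2.COLOR_BGR2GRAY).astype(float)
for r in(20,50,80,100):
    c=gaussian_filter(g[r-1:r+2].mean(0),1);d=np.gradient(c);print(r,[(i,int(d[i])) for i in range(150,500) if abs(d[i])>5 and abs(d[i])==abs(d[i-3:i+4]).max()])
```

```text
23.4167 [ 424.27274896 -250.46543633  203.24218021] [ 0.97847661 -0.86448782 -2.30643143] 55.575918035758974 29.987871944904327 1.8177993257564486
(np.float64(-8.954979549510579), np.float64(422.5), np.float64(-49.5), np.float64(1.5899949485668343)) -9.363375017190824 [np.float64(421.66913733238505), np.float64(-50.490719051927975), np.float64(1.5979248242005857)] 91.55434840587759
[[280.  76.]
 [364.  77.]
 [278. -49.]
 [368. -48.]]
20 [(182, 11), (210, 43), (254, -8), (271, -5), (279, -38), (357, -18), (367, 36), (374, -14), (382, 16), (387, -41), (392, 27), (404, 13), (493, -52)]
50 [(184, 13), (210, 35), (271, -9), (280, -36), (358, -20), (366, 35), (374, -15), (388, -37), (394, 30), (405, 14), (492, -51)]
80 [(185, 13), (211, 36), (273, -12), (283, 13), (356, -17), (369, 18), (373, -11), (385, 15), (390, -35), (395, 29), (405, 12), (492, -50)]
100 [(186, 13), (212, 39), (373, -15), (390, -34), (399, 21), (492, -51)]
```

Call:
servo_tool --plan '[[0.45, [0, 15, 0], 0], [0.45, [0, 40, 0], 0], [0.45, [-1, 70, 0], 0], [0.45, [-1, 100, 0], 0], [0.45, [-1, 125, 0], 0], [0.45, [-1, 142, 0], 0], [0.45, [-1, 150, -10], 0], [0.45, [-1, 150, -30], 0], [0.45, [-1, 150, -45], 0], [0.45, [-1, 150, -45], 0]]'

```text
t: 24.3
ee_pos: [422.1, -100.7, 155.6]
orientation: [-2.185, -2.253, 0.003]
ft_force: [-1.2, 0.0, -1.7]
width: 55.8
grasp_force: 30.0
```

```bash
cat > ob.py <<'E'
from h import *
o=ctrl.get_obs();print(o["t"],o["ee_pos"].round(1),np.round(o["ft_force"],1),np.round(o["moment"],2),o["width"],o["grasp_force"])
q=[421.7,-50.5,1.598];d=np.array(o["ee_pos"][:2])-q[:2];c,s=np.cos(q[2]),np.sin(q[2]);print("rack",c*d[0]+s*d[1],-s*d[0]+c*d[1])
E
python3 ob.py
```

```text
24.3 [ 422.1 -100.7  155.6] [-1.2  0.  -1.7] [ 0.02  0.02 -0.03] 55.76010409476486 29.98769223690033
rack -50.220441926929304 0.9173580041694045
```

Bottle 0.9 mm off the lane's centre; correct that and lower.

Call:
servo_tool --plan '[[0.45, [1, 0, -8], 0], [0.45, [1, 0, -20], 0], [0.45, [1, 0, -30], 0], [0.45, [1, 0, -40], 0], [0.45, [1, 0, -47], 0], [0.45, [1, 0, -52], 0], [0.45, [1, 0, -54], 0], [0.45, [1, 0, -54], 0]]'

```text
t: 24.97
ee_pos: [423.9, -100.7, 103.5]
orientation: [-2.187, -2.255, 0.0]
ft_force: [-0.6, 0.6, -2.7]
width: 55.5
grasp_force: 30.0
```

```bash
python3 ob.py
```

```text
24.9667 [ 423.9 -100.7  103.5] [-0.6  0.6 -2.7] [-0.05 -0.08  0.  ] 55.54310852738605 29.987854957580566
rack -50.200114656455774 -0.8264939633094333
```

Call:
servo_tool --plan '[[0.45, [-1, 8, -1], 0], [0.45, [-2, 20, -1], 0], [0.45, [-2, 34, -1], 0], [0.45, [-2, 48, -1], 0], [0.45, [-3, 62, -1], 0], [0.45, [-3, 74, -1], 0], [0.45, [-3, 82, -1], 0], [0.45, [-3, 82, -2], 0], [0.45, [-3, 82, -3], 0], [0.45, [-3, 82, -3], 0]]'

```text
t: 25.8
ee_pos: [420.8, -18.6, 100.7]
orientation: [2.186, 2.256, 0.0]
ft_force: [0.6, -0.4, -2.8]
width: 56.0
grasp_force: 30.0
```

```bash
python3 ob.py
```

```text
25.8 [420.8 -18.6 100.7] [ 0.6 -0.4 -2.8] [-0.02 -0.02  0.07] 56.0428740706957 29.987739622592926
rack 31.90654934389975 0.06452771082572384
```

Lower until the floor is felt, then release gently.

Call:
servo_tool --plan '[[0.45, [0, 0, -1], 0], [0.45, [0, 0, -2], 0], [0.45, [0, 0, -2], 0]]'

```text
t: 26.05
ee_pos: [421.4, -18.9, 99.8]
orientation: [2.187, 2.254, 0.001]
ft_force: [-3.8, 2.2, 17.4]
width: 55.9
grasp_force: 30.0
```

Call:
servo_tool --plan '[[0.368, [0, 0, 0], 0], [0.363, [0, 0, 0], 0], [0.36, [0, 0, 0], 0], [0.35, [0, 0, 0], 0], [0.3, [0, 0, 0], 0], [0.25, [0, 0, 0], 0], [0.25, [0, 0, 0], 0]]'

```text
t: 26.63
ee_pos: [420.7, -18.6, 98.6]
orientation: [-2.187, -2.255, 0.0]
ft_force: [-0.1, 0.2, -0.7]
width: 65.5
grasp_force: 0.0
```

```bash
python3 prof.py
python3 - <<'E'
from h import *
o=ctrl.get_obs();x,y=o["ee_pos"][:2]
print(proj("wrist",[[x,y+28,2],[x,y+28,107],[x,y+14,148]],o).round())
E
```

```text
26.6333 [420.7089877  -18.55211436  98.58900092] [-0.14975652  0.22224341 -0.69082321] 65.48831609721987 0.0
300 [(59, 3), (191, -4), (205, -3), (210, 5), (226, -3), (261, 25), (273, -25), (311, -2), (321, 4), (337, -17)]
319 [(7, 2), (58, 4), (192, -4), (210, 6), (216, -4), (221, -4), (251, 4), (261, 25), (274, -23), (317, 4), (332, -29)]
338 [(8, 2), (62, 3), (186, -3), (203, -3), (211, 5), (225, -6), (251, 4), (261, 24), (274, -19), (321, 4), (336, -23)]
[[319. 209.]
 [319. 262.]
 [318. 354.]]
```

Call:
servo_tool --plan '[[0.1, [0, 0, 8], 0], [0, [0, 0, 30], 0], [0, [0, 0, 60], 0], [0, [0, 0, 90], 0], [0, [4, 30, 105], 0], [0, [9, 65, 105], 0], [0, [14, 100, 105], 0], [0, [19, 135, 105], 0], [0, [24, 170, 105], 0], [0, [29, 205, 105], 0]]'

```text
t: 27.52
ee_pos: [449.6, 188.3, 204.4]
orientation: [2.186, 2.256, 0.001]
ft_force: [2.1, 0.3, 0.4]
width: 88.0
grasp_force: 0.0
```

Call:
servo_tool --plan '[[0, [5, 35, 0], 0], [0, [10, 70, 0], 0], [0, [15, 100, 0], 0], [0, [18, 115, 0], 0], [0, [18.5, 121, 0], 0], [0, [18.5, 121, 0], 0], [0, [18.5, 121, 0], 0]]'

```text
t: 28.1
ee_pos: [467.7, 306.4, 203.5]
orientation: [2.187, 2.256, -0.002]
ft_force: [-0.5, 0.0, -0.5]
width: 88.0
grasp_force: 0.0
```

```bash
python3 ob.py; python3 prof.py
python3 - <<'E'
from tilt2 import *
o=ctrl.get_obs();a=ctrl.get_image("wrist");cv2.imwrite("pics/w5.png",a)
E=np.minimum(np.hypot(*np.gradient(gaussian_filter(cv2.cvtColor(a,cv2.COLOR_BGR2GRAY).astype(float),1.2))),15)
p8=np.linspace(0,2*np.pi,120);fr=np.radians(np.arange(10,171,2))
b=[]
for x in np.arange(450,490,1):
  for y in np.arange(290,328,1):
    P=np.r_[np.c_[x+28*np.cos(fr),y+28*np.sin(fr),0*fr]]
    p=proj("wrist",P,o).round().astype(int);ok=(p[:,0]>1)&(p[:,0]<638)&(p[:,1]>1)&(p[:,1]<340)
    b.append((E[p[ok,1],p[ok,0]].sum()/len(p),x,y))
b.sort(reverse=True);print(b[:5])
E
```

```text
28.1 [467.7 306.4 203.5] [-0.5  0.  -0.5] [-0.05 -0.06  0.05] 87.9983089848355 0.0
rack 355.5189416615068 -55.67245472413821
28.1 [467.6816278  306.40170916 203.52199266] [-0.48719204  0.00601806 -0.53935734] 87.9983089848355 0.0
300 [(22, -20), (76, -11), (82, 9), (109, -5), (115, 16), (122, 4), (130, 13), (189, -17), (204, 7), (239, -7), (247, 3), (291, -2), (312, 8)]
319 [(19, -21), (81, -20), (87, 20), (114, -6), (120, 28), (128, 7), (181, -25), (191, 7), (197, 9), (226, -25), (236, 27), (244, -8), (285, 4), (301, 9)]
338 [(24, -18), (31, 2), (71, -9), (78, 7), (113, 23), (186, -20), (200, 8), (231, -13), (240, 19), (272, 10), (281, 6)]
[(np.float64(14.446529804056848), np.int64(470), np.int64(313)), (np.float64(14.350349643116187), np.int64(471), np.int64(313)), (np.float64(14.030823157697398), np.int64(471), np.int64(312)), (np.float64(13.969204007882343), np.int64(470), np.int64(312)), (np.float64(13.781133998900152), np.int64(469), np.int64(312))]
```

Call:
servo_tool --plan '[[0, [2, 4, -15], 0], [0, [2, 5, -40], 0], [0, [2, 5, -65], 0], [0, [2, 5, -88], 0], [0, [2, 5, -100], 0], [0, [2, 5, -105], 0], [0, [2, 5, -105], 0], [0.3, [2, 5, -105], 0], [0.36, [2, 5, -105], 0], [0.4, [2, 5, -105], 0]]'

```text
t: 29.03
ee_pos: [471.0, 312.9, 100.0]
orientation: [2.186, 2.255, 0.003]
ft_force: [-0.6, -0.7, 1.3]
width: 70.9
grasp_force: 0.0
```

Call:
servo_tool --plan '[[0.45, [0, 0, 0], 0], [0.45, [0, 0, 0], 0], [0.45, [0, 0, 0], 0], [0.45, [0, 0, 5], 0], [0.45, [0, 0, 20], 0], [0.45, [0, 0, 45], 0], [0.45, [0, 0, 75], 0], [0.45, [0, 0, 105], 0], [0.45, [0, 0, 135], 0], [0.45, [0, 0, 160], 0]]'

```text
t: 29.87
ee_pos: [470.1, 312.5, 260.8]
orientation: [2.187, 2.256, 0.001]
ft_force: [1.0, -0.2, -2.7]
width: 55.7
grasp_force: 30.0
```

Call:
servo_tool --plan '[[0.45, [0, 0, 16], 0], [0.45, [-3, -20, 22], 0], [0.45, [-7, -50, 22], 0], [0.45, [-11, -85, 22], 0], [0.45, [-15, -122, 22], 0], [0.45, [-19, -160, 22], 0], [0.45, [-23, -198, 22], 0], [0.45, [-27, -236, 22], 0], [0.45, [-31, -274, 22], 0], [0.45, [-35, -310, 22], 0]]'

```text
t: 30.7
ee_pos: [434.1, 0.8, 280.8]
orientation: [-2.186, -2.256, 0.0]
ft_force: [0.6, 0.6, -2.8]
width: 55.8
grasp_force: 30.0
```

Call:
servo_tool --plan '[[0.45, [-4, -35, 0], 0], [0.45, [-8, -65, 0], 0], [0.45, [-11, -90, 0], 0], [0.45, [-12, -101, 0], 0], [0.45, [-12, -105, 0], 0], [0.45, [-12, -105, -20], 0], [0.45, [-12, -105, -50], 0], [0.45, [-12, -105, -85], 0], [0.45, [-12, -105, -110], 0], [0.45, [-12, -105, -110], 0]]'

```text
t: 31.53
ee_pos: [419.9, -100.9, 166.8]
orientation: [-2.181, -2.251, 0.006]
ft_force: [-1.4, 0.5, -2.3]
width: 55.4
grasp_force: 30.0
```

```bash
python3 ob.py
```

```text
31.5333 [ 419.9 -100.9  166.8] [-1.4  0.5 -2.3] [-0.03  0.02 -0.02] 55.40702584441899 29.97561514377594
rack -50.34845584705367 3.1786246902190056
```

Call:
servo_tool --plan '[[0.45, [0, 0, 0], 0], [0.45, [0, 0, 0], 0]]'

```text
t: 31.7
ee_pos: [424.1, -102.3, 171.8]
orientation: [2.185, 2.255, 0.001]
ft_force: [0.4, -1.2, -1.8]
width: 55.5
grasp_force: 30.0
```

Call:
servo_tool --plan '[[0.45, [-0.5, 0, -8], 0], [0.45, [-0.5, 0, -22], 0], [0.45, [-0.5, 0, -36], 0], [0.45, [-0.5, 0, -48], 0], [0.45, [-0.5, 0, -57], 0], [0.45, [-0.5, 0, -63], 0], [0.45, [-0.5, 0, -67], 0], [0.45, [-0.5, 0, -67], 0], [0.45, [-0.5, 0, -67], 0]]'

```text
t: 32.45
ee_pos: [423.0, -102.5, 104.0]
orientation: [2.186, 2.255, 0.0]
ft_force: [0.2, 0.4, -2.4]
width: 55.7
grasp_force: 30.0
```

Call:
servo_tool --plan '[[0.45, [0, 0, -1], 0], [0.45, [0, 0, -2], 0], [0.45, [0, 0, -2], 0], [0.45, [0, 0, -2], 0]]'

```text
t: 32.78
ee_pos: [422.8, -102.5, 101.9]
orientation: [2.186, 2.255, 0.0]
ft_force: [0.3, -0.4, -1.6]
width: 55.9
grasp_force: 30.0
```

Call:
servo_tool --plan '[[0.45, [0, 6, 0], 0], [0.45, [-0.5, 14, 0], 0], [0.45, [-0.6, 22, 0], 0], [0.45, [-0.8, 30, 0], 0], [0.45, [-1, 38, 0], 0], [0.45, [-1.2, 46, 0], 0], [0.45, [-1.5, 54, 0], 0], [0.45, [-1.7, 62, 0], 0], [0.45, [-1.9, 68, 0], 0], [0.45, [-2, 70, 0], 0]]'

```text
t: 33.62
ee_pos: [420.7, -31.5, 101.7]
orientation: [-2.186, -2.257, -0.0]
ft_force: [0.3, -1.5, -1.2]
width: 55.6
grasp_force: 30.0
```

Call:
servo_tool --plan '[[0.45, [0, 2, 0], 0], [0.45, [0, 4, 0], 0], [0.45, [0, 6, 0], 0], [0.45, [0, 8, 0], 0], [0.45, [0, 9, 0], 0], [0.45, [0, 9, 0], 0]]'

```text
t: 34.12
ee_pos: [420.7, -23.3, 101.7]
orientation: [-2.187, -2.255, -0.0]
ft_force: [0.9, -1.2, -2.5]
width: 55.7
grasp_force: 30.0
```

```bash
python3 ob.py
```

```text
34.1167 [420.7 -23.3 101.7] [ 0.9 -1.2 -2.5] [-0.14 -0.12 -0.02] 55.66353786851091 29.97515380382538
rack 27.172366425705803 0.24875381100825167
```

Call:
servo_tool --plan '[[0.45, [0, 1.5, 0], 0], [0.45, [0, 3, 0], 0], [0.45, [0, 4, 0], 0], [0.45, [0, 4, 0], 0], [0.45, [0, 4, 0], 0]]'

```text
t: 34.53
ee_pos: [420.6, -19.3, 101.6]
orientation: [-2.187, -2.255, 0.0]
ft_force: [0.2, 0.1, -2.2]
width: 55.7
grasp_force: 30.0
```

Call:
servo_tool --plan '[[0.45, [0, 1, 0], 0], [0.45, [0, 1, 0], 0]]'

```text
t: 34.7
ee_pos: [420.7, -18.4, 101.7]
orientation: [-2.187, -2.256, 0.0]
ft_force: [0.7, -0.9, -2.6]
width: 55.5
grasp_force: 30.0
```

Call:
servo_tool --plan '[[0.45, [0, 1, 0], 0], [0.45, [0, 1, 0], 0]]'

```text
t: 34.87
ee_pos: [420.7, -17.3, 101.7]
orientation: [-2.187, -2.256, -0.0]
ft_force: [0.3, -0.7, -3.2]
width: 55.6
grasp_force: 30.0
```

```bash
python3 ob.py
```

```text
34.8667 [420.7 -17.3 101.7] [ 0.3 -0.7 -3.2] [-0.16 -0.07  0.05] 55.6210331541189 29.974959790706635
rack 33.184656841043015 0.09429171191627195
```

Call:
servo_tool --plan '[[0.45, [0, 0, -0.7], 0], [0.45, [0, 0, -1.4], 0], [0.45, [0, 0, -1.4], 0]]'

```text
t: 35.12
ee_pos: [420.7, -17.4, 101.1]
orientation: [-2.187, -2.256, -0.0]
ft_force: [-4.3, -0.1, 14.7]
width: 55.6
grasp_force: 30.0
```

Call:
servo_tool --plan '[[0.368, [0, 0, 0], 0], [0.363, [0, 0, 0], 0], [0.36, [0, 0, 0], 0], [0.35, [0, 0, 0], 0], [0.3, [0, 0, 0], 0], [0.25, [0, 0, 0], 0], [0.25, [0, 0, 0], 0]]'

```text
t: 35.7
ee_pos: [420.8, -17.4, 100.2]
orientation: [2.187, 2.256, 0.0]
ft_force: [0.9, 0.3, -0.4]
width: 65.4
grasp_force: 0.0
```

```bash
python3 prof.py
```

```text
35.7 [420.82165899 -17.42186308 100.23436274] [ 0.86462335  0.34425144 -0.41909413] 65.44885429420982 0.0
300 [(28, -4), (50, 8), (61, -2), (104, -3), (109, 4), (115, 4), (152, -5), (251, -6), (263, 24), (268, -16), (278, 9), (315, -19), (350, 9)]
319 [(28, -3), (51, 8), (62, -2), (104, -3), (109, 7), (117, 2), (147, -6), (151, 5), (253, -6), (263, 24), (275, -18), (312, -25), (347, 9)]
338 [(20, -3), (43, 6), (100, -3), (105, 4), (110, 4), (149, -6), (253, -6), (263, 25), (276, -18), (298, -2), (317, -20), (354, 8)]
```

Run:
```python
from h import *
o=ctrl.get_obs();print(o["qpos"].round(2))
x,y=421.7-.027*33.2,-50.5+33.2
print(proj("wrist",[[x,y+28,2],[x,y+28,107],[x,y+14,148]],o).round())
q=[421.7,-50.5,1.598];ex=np.array([np.cos(q[2]),np.sin(q[2])]);ey=np.array([-ex[1],ex[0]])
H=np.array(q[:2])-4*ex-46*ey
for ph in(110,95,80,65,50,35,20,10,5,0,-2):
    p=np.radians(ph);d=-ex*np.sin(p)+ey*np.cos(p);n=-ex*np.cos(p)-ey*np.sin(p)
    r=90+6*(1-min(1,max(0,ph/60)));sup=10*abs(n@ey)+6.75*abs(n@ex)
    F=H+r*d+n*(6+sup);T=F-50.75*ex;print(ph,"F",F.round(1),"TCP",T.round(1))
```

```text
[-0.07  0.37  2.16  0.    0.61 -0.1 ]
[[319. 209.]
 [319. 260.]
 [318. 350.]]
110 F [ 517.3 -130.4] TCP [ 518.7 -181.2]
95 F [ 494.5 -140.8] TCP [ 495.9 -191.5]
80 F [ 471.4 -144.8] TCP [ 472.8 -195.5]
65 F [ 448.4 -142.9] TCP [ 449.8 -193.7]
50 F [ 425.3 -135.7] TCP [ 426.7 -186.4]
35 F [ 403.8 -122.2] TCP [ 405.2 -172.9]
20 F [ 386.2 -102.4] TCP [ 387.5 -153.2]
10 F [377.6 -86.4] TCP [ 379.  -137.1]
5 F [374.5 -77.7] TCP [ 375.9 -128.4]
0 F [372.2 -68.6] TCP [ 373.6 -119.3]
-2 F [371.7 -65.6] TCP [ 373.1 -116.3]
```

Call:
servo_tool --plan '[[0.1, [0, 0, 8], 0], [0, [0, 0, 30], 0], [0, [0, 0, 60], 0], [0, [0, 0, 90], 0], [0, [0, 0, 100], 0], [0, [0, -5, 100], 0], [0, [0, -5, 100], 0]]'

```text
t: 36.33
ee_pos: [420.9, -22.9, 200.9]
orientation: [2.186, 2.255, 0.002]
ft_force: [0.1, -0.5, -0.5]
width: 88.1
grasp_force: 0.0
```

Call:
servo_tool --plan '[[0, [5, -10, 0], -6], [0, [12, -25, 0], -13], [0, [20, -40, 0], -20], [0, [30, -55, 0], -27], [0, [40, -70, 0], -34], [0, [50, -85, 0], -41], [0, [60, -100, 0], -48], [0, [70, -115, 0], -55], [0, [80, -130, 0], -62], [0, [90, -145, 0], -69]]'

```text
t: 37.17
ee_pos: [510.0, -168.1, 198.3]
orientation: [-3.08, -0.61, 0.005]
ft_force: [0.5, 0.9, -0.3]
width: 87.7
grasp_force: 0.0
```

Call:
servo_tool --plan '[[0, [4, -6, 0], -7], [0, [7, -12, 0], -14], [0, [8, -13, 0], -20], [0, [8, -13, 0], -21], [0, [8, -13, 0], -21], [0, [8, -13, 0], -21]]'

```text
t: 37.67
ee_pos: [518.0, -180.2, 199.2]
orientation: [-3.14, -0.053, 0.003]
ft_force: [0.4, 0.2, -0.6]
width: 87.7
grasp_force: 0.0
```

```bash
cat > gt.py <<'E'
from h import *
o=ctrl.get_obs();M=R.from_rotvec(o["orientation"]).as_matrix();print(o["t"],o["ee_pos"].round(1),np.round(o["ft_force"],1),"close",np.degrees(np.arctan2(M[1,1],M[0,1])))
E
python3 gt.py
python3 - <<'E'
from h import *
from scipy.ndimage import gaussian_filter
o=ctrl.get_obs();a=ctrl.get_image("wrist");cv2.imwrite("pics/w6.png",a)
# gate angle: dark roller + fit
print("tip proj if 95.6deg",proj("wrist",[[479.4,-145.4,49]],o).round())
g=cv2.cvtColor(a,cv2.COLOR_BGR2GRAY)
q=[421.7,-50.5,1.598];ex=np.array([np.cos(q[2]),np.sin(q[2])]);ey=np.array([-ex[1],ex[0]]);H=np.array(q[:2])-4*ex-46*ey
r=[]
for ph in range(60,130,2):
    p=np.radians(ph);T=H+94*(-ex*np.sin(p)+ey*np.cos(p));u=proj("wrist",[[*T,55]],o)[0].round().astype(int)
    if 4<u[0]<635 and 4<u[1]<475: r.append((int(g[u[1]-3:u[1]+4,u[0]-3:u[0]+4].mean()),ph))
print(sorted(r)[:6])
E
```

```text
37.6667 [ 518.  -180.2  199.2] [ 0.4  0.2 -0.6] close -88.05778279095799
tip proj if 95.6deg [[275. 276.]]
[(61, 98), (63, 96), (64, 94), (68, 100), (124, 92), (131, 60)]
```

Call:
servo_tool --plan '[[0, [0, 0, -20], 0], [0, [0, 0, -50], 0], [0, [0, 0, -80], 0], [0, [0, 0, -110], 0], [0, [0, 0, -130], 0], [0, [0, 0, -139], 0], [0, [0, 0, -139], 0]]'

```text
t: 38.3
ee_pos: [517.3, -179.7, 59.3]
orientation: [-3.14, -0.051, 0.006]
ft_force: [-0.5, 0.2, 0.3]
width: 87.6
grasp_force: 0.0
```

Call:
servo_tool --plan '[[0, [-11, -5, 0], 0], [0, [-23, -11, 0], 0], [0, [-34, -13, 0], 0], [0, [-46, -15, 0], 0], [0, [-58, -14, 0], 0], [0, [-69, -13, 0], 0], [0, [-80, -10, 0], 0], [0, [-92, -6, 0], 0], [0, [-103, 1, 0], 0], [0, [-113, 8, 0], 0]]'

```text
t: 39.13
ee_pos: [404.3, -172.0, 61.4]
orientation: [-3.141, -0.048, 0.0]
ft_force: [0.8, -1.3, -0.4]
width: 87.9
grasp_force: 0.1
```

```bash
python3 gt.py
```

```text
39.1333 [ 404.3 -172.    61.4] [ 0.8 -1.3 -0.4] close -88.24088941805398
```

Call:
servo_tool --plan '[[0, [-6, 6, 0], 0], [0, [-12, 13, 0], 0], [0, [-17, 20, 0], 0], [0, [-21, 27, 0], 0], [0, [-25, 35, 0], 0], [0, [-28, 41, 0], 0], [0, [-30, 46, 0], 0], [0, [-31, 49, 0], 0], [0, [-31, 51, 0], 0], [0, [-31, 51, 0], 0]]'

```text
t: 39.97
ee_pos: [374.8, -121.1, 61.3]
orientation: [-3.141, -0.05, -0.0]
ft_force: [0.8, 0.6, -0.1]
width: 88.1
grasp_force: 0.0
```

```bash
python3 gt.py
```

```text
39.9667 [ 374.8 -121.1   61.3] [ 0.8  0.6 -0.1] close -88.19395093973915
```

Now creep the last millimetres until the stop is felt.

Call:
servo_tool --plan '[[0, [-1, 1, 0], 0], [0, [-1, 2, 0], 0], [0, [-1, 2, 0], 0]]'

```text
t: 40.22
ee_pos: [373.7, -119.5, 61.3]
orientation: [-3.141, -0.048, -0.0]
ft_force: [0.3, 0.1, 0.4]
width: 87.5
grasp_force: 0.0
```

Call:
servo_tool --plan '[[0, [0, 1, 0], 0], [0, [0, 2, 0], 0], [0, [0, 2, 0], 0]]'

```text
t: 40.47
ee_pos: [373.7, -117.4, 61.3]
orientation: [-3.141, -0.048, -0.0]
ft_force: [-0.3, 0.3, 0.4]
width: 88.0
grasp_force: 0.0
```

```bash
cat > gate.py <<'E'
from h import *
from scipy.ndimage import gaussian_filter
q=[421.7,-50.5,1.598];ex=np.array([np.cos(q[2]),np.sin(q[2])]);ey=np.array([-ex[1],ex[0]]);H=np.array(q[:2])-4*ex-46*ey
for n in("wrist","top"):
    o=ctrl.get_obs();a=ctrl.get_image(n);cv2.imwrite(f"pics/g_{n}_{int(o['t']*100)}.png",a);G=gaussian_filter(cv2.cvtColor(a,cv2.COLOR_BGR2GRAY).astype(float),1)
    E=np.minimum(np.hypot(*np.gradient(G)),15);res=[]
    for ph in np.arange(-6,100,1.):
        p=np.radians(ph);d=-ex*np.sin(p)+ey*np.cos(p);nn=np.array([-d[1],d[0]])
        s=np.arange(12,86,1.)[:,None];P=np.r_[tuple(np.c_[H+s*d+k*nn,np.full(len(s),59.)] for k in(4,-4))]
        u=proj(n,P,o).round().astype(int);ok=(u[:,0]>1)&(u[:,0]<638)&(u[:,1]>1)&(u[:,1]<478);u=u[ok]
        res.append((E[u[:,1],u[:,0]].sum()/len(P),ph,ok.sum()))
    res.sort(reverse=True);print(n,np.round(res[:6],1).tolist())
E
python3 gate.py
```

```text
wrist [[12.2, 1.0, 148.0], [9.2, 0.0, 148.0], [8.2, 2.0, 148.0], [7.2, -1.0, 148.0], [5.6, 13.0, 148.0], [5.2, 12.0, 148.0]]
top [[11.1, 3.0, 148.0], [11.0, 6.0, 148.0], [10.9, 7.0, 148.0], [10.8, 10.0, 148.0], [10.7, 9.0, 148.0], [10.6, 8.0, 148.0]]
```

Call:
servo_tool --plan '[[0, [0, 1, 0], 0], [0, [0, 1.5, 0], 0], [0, [0, 1.5, 0], 0]]'

```text
t: 40.82
ee_pos: [373.7, -115.9, 61.3]
orientation: [-3.141, -0.049, 0.0]
ft_force: [-0.6, 0.2, 0.2]
width: 87.9
grasp_force: 0.0
```

Call:
servo_tool --plan '[[0, [0, 1, 0], 0], [0, [0, 1.5, 0], 0], [0, [0, 1.5, 0], 0]]'

```text
t: 41.07
ee_pos: [373.7, -114.3, 61.3]
orientation: [-3.141, -0.049, 0.0]
ft_force: [-0.5, 0.5, 0.5]
width: 87.7
grasp_force: 0.0
```

Call:
servo_tool --plan '[[0, [0, 0.7, 0], 0], [0, [0, 1, 0], 0], [0, [0, 1, 0], 0]]'

```text
t: 41.32
ee_pos: [373.8, -113.8, 61.3]
orientation: [3.14, 0.05, 0.0]
ft_force: [-1.1, -5.5, -0.3]
width: 87.6
grasp_force: 2.9
```

```bash
python3 gt.py;python3 gate.py
```

```text
41.3167 [ 373.8 -113.8   61.3] [-1.1 -5.5 -0.3] close -88.1779823645989
wrist [[12.0, -1.0, 148.0], [9.0, -2.0, 148.0], [8.2, 0.0, 148.0], [6.6, -3.0, 148.0], [5.5, 10.0, 148.0], [5.4, 9.0, 148.0]]
top [[11.7, 3.0, 148.0], [11.7, 2.0, 148.0], [11.6, 1.0, 148.0], [11.1, 0.0, 148.0], [10.9, -1.0, 148.0], [10.6, 9.0, 148.0]]
```

The stop was felt at 5.5 N, so the gate is shut. Back off and check from above.

Call:
servo_tool --plan '[[0, [0, -3, 0], 0], [0, [0, -12, 0], 0], [0, [0, -25, 0], 0], [0, [0, -35, 10], 0], [0, [0, -45, 40], 0], [0, [5, -65, 80], 0], [0, [10, -95, 115], 0], [0, [15, -130, 140], 0], [0, [15, -165, 140], 0], [0, [15, -200, 140], 0]]'

```text
t: 42.25
ee_pos: [389.9, -317.0, 204.4]
orientation: [3.137, 0.05, 0.008]
ft_force: [-0.1, 0.2, 0.4]
width: 87.9
grasp_force: 0.0
```

Call:
servo_tool --plan '[[0, [-20, -40, 0], 0], [0, [-45, -75, 0], 0], [0, [-70, -110, 0], 0], [0, [-90, -145, 0], 0], [0, [-100, -180, 0], 0], [0, [-100, -200, 0], 0], [0, [-100, -200, 0], 0]]'

```text
t: 42.83
ee_pos: [287.2, -518.1, 201.4]
orientation: [3.139, 0.043, 0.002]
ft_force: [-0.7, 0.8, 0.4]
width: 87.7
grasp_force: 0.0
```

```bash
python3 gt.py
python3 - <<'E'
from h import *
from scipy.ndimage import gaussian_filter
q=[421.7,-50.5,1.598];ex=np.array([np.cos(q[2]),np.sin(q[2])]);ey=np.array([-ex[1],ex[0]]);H=np.array(q[:2])-4*ex-46*ey
o=ctrl.get_obs();ph=np.linspace(0,2*np.pi,90)
for n in("top","side"):
    a=ctrl.get_image(n);cv2.imwrite(f"pics/end_{n}.png",a);g=cv2.cvtColor(a,cv2.COLOR_BGR2GRAY).astype(float)
    E=np.minimum(np.hypot(*np.gradient(gaussian_filter(g,.8))),12);r=[]
    for p in np.arange(-5,100,1.):
        t=np.radians(p);d=-ex*np.sin(t)+ey*np.cos(t);nn=np.array([-d[1],d[0]]);s=np.arange(12,86,1.)[:,None]
        u=proj(n,np.r_[tuple(np.c_[H+s*d+k*nn,np.full(len(s),59.)] for k in(4,-4))],o).round().astype(int);r.append((E[u[:,1],u[:,0]].mean(),p))
    print(n,"gate",np.round(sorted(r,reverse=True)[:4],1).tolist())
    b=[]
    for xr in np.arange(15,165,1.):
      best=max(((E[u[:,1],u[:,0]].mean(),yr) for yr in(-4,-2,0,2,4) for u in[proj(n,rk(np.c_[xr+13*np.cos(ph),yr+13*np.sin(ph),np.full(90,148.)],q),o).round().astype(int)]))
      b.append((best[0],xr,best[1]))
    b=np.array(b);pk=[i for i in range(3,len(b)-3) if b[i,0]==b[i-3:i+4,0].max() ];print(b[pk][np.argsort(-b[pk,0])][:7].round(1).tolist())
# bystander check: difference of top vs start in left part / right part
d=np.abs(cv2.imread("pics/end_top.png").astype(int)-cv2.imread("pics/top0.png")).max(2)>40
nn,l,st,c=cv2.connectedComponentsWithStats(d.astype(np.uint8))
for i in range(1,nn):
    if st[i,4]>25 and st[i,1]<330: print(st[i].tolist())
E
```

```text
42.8333 [ 287.2 -518.1  201.4] [-0.7  0.8  0.4] close -88.4462581817086
top gate [[11.0, -1.0], [11.0, 0.0], [10.8, 3.0], [10.0, -2.0]]
[[11.7, 32.0, 2.0], [9.4, 59.0, -2.0], [7.3, 44.0, -2.0], [5.9, 83.0, 0.0], [4.1, 144.0, 2.0], [3.4, 122.0, 4.0], [3.1, 98.0, -2.0]]
side gate [[11.7, -2.0], [11.6, -1.0], [11.6, -3.0], [11.4, 0.0]]
[[11.3, 35.0, 2.0], [9.7, 74.0, 4.0], [9.3, 20.0, 4.0], [8.7, 55.0, 4.0], [8.4, 64.0, 4.0], [8.2, 88.0, -2.0], [7.0, 145.0, 2.0]]
[186, 259, 31, 30, 437]
[384, 267, 50, 32, 312]
[338, 280, 35, 10, 132]
[333, 286, 5, 23, 33]
[316, 289, 11, 12, 97]
[311, 301, 26, 23, 157]
[294, 325, 346, 155, 16058]
```

```bash
python3 -c "
from workcell import ctrl
print(ctrl.close_job())"
```

```text
the job is handed in; nothing more can be done
None
```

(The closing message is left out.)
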